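Unload the slide dryer

ROBOT

A 6-joint arm with a two-finger parallel gripper is mounted at the origin on the work surface. World frame = base frame: x ahead of the robot, y to its left, z up, the work surface at z = 0. Lengths are in m, angles in rad, forces in N, time in s.
With the tool pointing down it reaches from about 0.25 to 0.775 m from the base axis. Payload 4 kg.
Tool frame: the origin (TCP) lies midway between the tips of the shut fingers; the grasp point (between the pads) lies 19 mm behind it; z points along the fingers, x is the direction in which the jaws open and shut, and the axes are right-handed (so a half turn about z gives the same grasp; the last joint's range is limited). The gripper opens to 94 mm and grips with 3 to 60 N. Pads are 16 mm wide; open, the fingers measure 119 mm over their backs; the gripper's body (75 mm by 177 mm) begins 78 mm behind the grasp point.
Start: joints at [-1.221, 0.087, 1.371, -0, 1.684, -0.103], TCP at [0.241, -0.495, 0.206] pointing down, gripper open.
Joint ranges: [-3.1, 3.1], [-0.76, 2.03], [0.27, 2.55], [-1.08, 4.22], [0.17, 2.65], [-2.57, 2.57]. Speed limits (rad/s): [2.79, 2.79, 3.14, 3.14, 3.14, 3.14].

INTERFACE

Orientations are given as [roll, pitch, yaw] about the fixed x, y, z axes, in that order (R = Rz(yaw) Ry(pitch) Rx(roll)).
In Python, from bench import robot gives the robot as it stands.
- The arm moves only by the shell command python3 -m handwheel 'ROWS'. ROWS is a JSON object of lists of equal length, an entry for each row: "delta_pos": the shift along the tool's x, y, z in mm, a list of three; "rotation": the turn, a rotation vector about the tool's x, y, z in rad, a list of three; "claw": the closure, from -1 (fully open) to 1 (shut). In form: {"delta_pos": [[tx, ty, tz], ...], "rotation": [[wx, wy, wz], ...], "claw": [claw, ...]}. A call has exactly 8 rows; each row shifts and turns the commanded pose from where the row before left it, along the tool's axes as they then stand; what a row does not reach is not made up. A row lasts 1/8 s, in which the tool goes at most 62.5 mm and 10.7 degrees, less where a joint would pass 70% of its speed; a pose out of reach is approached as far as the arm can. A call with a gripper value outside its range is refused whole. The fingers move at their own pace and stop on an object; the grip force is fixed at half the most. Time passes only in rows, so rows that do not move let the fingers close, or fill a call up. It gives the time, the measured TCP pose, the force and the opening at its end, in the units of the state.
- robot.get_obs(): the state, without advancing time (a new reading comes with each control period).
- robot.snapshot(name): name is "side" or "top"; returns a dict with "color" (384x512x3 uint8, red, green, blue), "intrinsics" (3x3 intrinsics, pixels), "k1" (the pictures are not rectified: a ray, as slopes to the right and down, at radius r is drawn at 1 + k1 r^2 times it, then the intrinsics apply), "eye" and "rotation" of the camera in the world. Camera axes: x right, y down, z forward; pixel columns grow to the right and rows downward; lengths in m; the calibration is good to about 2 mm. A picture is of the moment at which its call begins. There is no depth.
- robot.close_job(): hands the job in, once; it reports no verdict.
The state is a dict: "time": time; "joint_positions": joint angles; "qvel": joint speeds; "joint_torque": joint torques, N m; "tool_pos": TCP position; "ee_rot": TCP orientation; "wrist_force": force on the tool from outside, world axes, zero at the start; "wrist_torque": the same for the moment, N m; "width": finger opening in m.
Only numpy, scipy, OpenCV 4.12 (cv2) and the standard library are available. Lean on these libraries where they do the work, as an engineer would, in place of code of your own. Each camera call takes 0.05 s, during which the arm holds its last target.

TASK

Unload the slide dryer: slide the safety catch on its front aside, swing the clear lid up by its handle until it stands upright, then press each cartridge down to trip its push-push latch, draw it out when it springs up and put it into the steel tray. When every cartridge lies or stands inside the tray, close the lid fully and slide the catch back home over it. Do not knock over or shove away the other things on the bench.

Things in the scene. Friction and masses are not known exactly. Their poses are not given: they have to be found in the camera images.
- dryer: Slide dryer: cream housing 170 (x) x 160 (y) x 75 high, fixed. Origin: centre of its underside; x to its back (hinge), y to the left as x looks, z up; front roughly towards the robot. The deck (75 high) has four upright wells, 48.4 (x) x 32.4 (y), at x = -42 and +20, y = +33 and -33, each with a spring plunger below and a push-push latch; in an empty well the plunger stays down.
- catch (a joint): Safety catch on the dryer's front (m): 0 = locked, its tongue 2 mm over a tab on the lid's front edge; grows as it slides to the dryer's +y, stop at 0.028, clear of the tab from 0.016 on. Stays where left; about 2 N moves it. It slides back only when the lid is fully down.
- catch_knob (a point): Grip point on the catch's black upright knob, 12 (x) x 14 (y) in section; its top is 12 above this point, 126 above the bench. It stands in front of the lid with 21 mm clear behind it; 80 mm along y from the middle of the lid handle when locked, slides away from it. Axes as the dryer's.
- lid (a joint): Clear hood lid, 170 x 156 x 30 high, hinged at the dryer's back edge (rad): 0 = shut, grows as it opens upward, 1.57 upright, stop at 1.75. Stiff hinge (0.35 N m): stays at any angle, so it must be led down and pressed shut. The locked catch blocks it.
- lid_handle (a point): Middle of the lid's handle: round horizontal steel bar, 12 diameter, 60 long along the dryer's y on two stand-offs, 40 in front of the lid's front face (free gap 34). When shut it lies 210 in front of the hinge line and 15 above it; with the lid upright it is at the top. Axes turn with the lid.
- lid_hinge (a point): Point on the lid's hinge axis (along the dryer's y), midway along it, 76 above the bench; its axes turn with the lid.
- tray: Loose open steel tray, 220 (x) x 180 (y), walls 18 high and 4 thick, inner floor 4 above its underside (inside 212 x 172), 0.7 kg. Origin: centre of its underside.
- cart0: White slide cartridge with grey band, 46 (x) x 30 (y) x 64 high, 70 g; may be absent. Origin: centre of its underside, z up. Starts latched in the dryer's well at x -42, y 33, top 16 above the deck; cannot be pulled out. Pressed 10 deeper (bottoms at 13; 8 to 12 N) the latch trips for good; let go, it springs up, top 36 above the deck, and draws out upward freely.
- cart0_top (a point): Centre of the top face of cart0.
- cart1: White slide cartridge with grey band, 46 (x) x 30 (y) x 64 high, 70 g; may be absent. Origin: centre of its underside, z up. Starts latched in the dryer's well at x -42, y -33, top 16 above the deck; cannot be pulled out. Pressed 10 deeper (bottoms at 13; 8 to 12 N) the latch trips for good; let go, it springs up, top 36 above the deck, and draws out upward freely.
- cart1_top (a point): Centre of the top face of cart1.
- cart2: White slide cartridge with grey band, 46 (x) x 30 (y) x 64 high, 70 g; may be absent. Origin: centre of its underside, z up. Starts latched in the dryer's well at x 20, y 33, top 16 above the deck; cannot be pulled out. Pressed 10 deeper (bottoms at 13; 8 to 12 N) the latch trips for good; let go, it springs up, top 36 above the deck, and draws out upward freely.
- cart2_top (a point): Centre of the top face of cart2.
- cart3: White slide cartridge with grey band, 46 (x) x 30 (y) x 64 high, 70 g; may be absent. Origin: centre of its underside, z up. Starts latched in the dryer's well at x 20, y -33, top 16 above the deck; cannot be pulled out. Pressed 10 deeper (bottoms at 13; 8 to 12 N) the latch trips for good; let go, it springs up, top 36 above the deck, and draws out upward freely.
- cart3_top (a point): Centre of the top face of cart3.
- dish: Bystander, leave alone: round glass dish with lid, 56 across, 15 high. Origin: centre of its underside.
- amber: Bystander, leave alone: small amber bottle with white cap, 32 across, 65 high. Origin: centre of its underside.
- slidebox: Bystander, leave alone: grey slide box, 100 x 85 x 35 high. Origin: centre of its underside.
- jar: Bystander, leave alone: glass jar with lid, 60 across, 80 high. Origin: centre of its underside.
- tweezers: Bystander, leave alone: steel tweezers lying flat, 110 long, 6 high. Origin: centre of its underside.

How it is judged:
On the way, in this order (a step that is already met when the one before it is completed fails the run):
1. the safety catch is slid aside (value of joint catch above 0.018 m), for 0.2 s.
2. the lid stands open, upright (over 1.35 rad) (value of joint lid above 1.35 rad), for 0.2 s.
3. every cartridge present is inside the tray (x of cart0 in the frame of tray between -0.106 and 0.106 m and y of cart0 in the frame of tray between -0.086 and 0.086 m and x of cart0_top in the frame of tray between -0.108 and 0.108 m and y of cart0_top in the frame of tray between -0.088 and 0.088 m and z of cart0 in the frame of tray between -0.005 and 0.035 m and x of cart1 in the frame of tray between -0.106 and 0.106 m and y of cart1 in the frame of tray between -0.086 and 0.086 m and x of cart1_top in the frame of tray between -0.108 and 0.108 m and y of cart1_top in the frame of tray between -0.088 and 0.088 m and z of cart1 in the frame of tray between -0.005 and 0.035 m and x of cart2 in the frame of tray between -0.106 and 0.106 m and y of cart2 in the frame of tray between -0.086 and 0.086 m and x of cart2_top in the frame of tray between -0.108 and 0.108 m and y of cart2_top in the frame of tray between -0.088 and 0.088 m and z of cart2 in the frame of tray between -0.005 and 0.035 m and x of cart3 in the frame of tray between -0.106 and 0.106 m and y of cart3 in the frame of tray between -0.086 and 0.086 m and x of cart3_top in the frame of tray between -0.108 and 0.108 m and y of cart3_top in the frame of tray between -0.088 and 0.088 m and z of cart3 in the frame of tray between -0.005 and 0.035 m), for 0.2 s.
4. the lid is shut (value of joint lid below 0.02 rad), for 0.2 s.
5. the catch is back home over the shut lid (value of joint lid below 0.02 rad and value of joint catch below 0.006 m), for 0.2 s.
At the end, for the whole second after the job is handed in: Every cartridge present is at rest wholly inside the flat tray (standing or lying; both its underside centre and its top centre within the inner walls, low on the tray's floor), the lid is shut within 0.02 rad, and the catch is home within 6 mm (all of step 3 and all of step 5 and linear speed of each of cart0, cart1, cart2, cart3 below 0.03 m/s and angle between tray's own z axis and vertical below 0.1 rad); the robot touches nothing.
It fails at once if a bystander is shoved more than 7 cm (distance of any of dish, amber, slidebox, jar, tweezers from where it was at the start of the episode above 0.07 m).
It fails at once if a standing bystander (bottle, jar) is knocked over (angle between any of amber, jar's own z axis and vertical above 0.6 rad).
Of cart0, cart1, cart2, cart3 only 2 to 3 are there at a start; the rules pass over those that are not, and their reading is None.
At some moment in a run one of tray may be knocked a few centimetres aside while the robot is not near it.
It also fails if it takes over 210 s, if anything falls off the work surface, if the arm or the gripper's body presses on something with over 40 N, if the wrist force passes 120 N, or if a joint passes its speed limit or range.

## Working session

There is one attempt and no reset: what is moved stays moved. The work goes in short steps, Python scripts to look and compute and a shell command to move; the robot and the scene stay as the last step left them, time stands still between calls to the robot, and variables do not carry over. Pictures are saved under pics/ and viewed, and the job is handed in when it is done.

```bash
ls -la; mkdir -p pics
python3 - <<'E'
from bench import robot
import cv2
print(robot.get_obs())
for n in("side","top"):
    s=robot.snapshot(n)
    cv2.imwrite(f"pics/{n}0.png",s["color"][:,:,::-1])
    print(n,s["intrinsics"],s["k1"],s["eye"],s["rotation"])
E
```

```text
total 12
drwxr-xr-x  3 agent agent 4096 Dec  7 07:03 .
drwxr-xr-x 23 root  root  4096 Dec  7 07:03 ..
drwxr-xr-x  2 agent agent 4096 Dec  7 07:03 pics
{'time': 0.0, 'joint_positions': array([-1.22110250e+00,  8.79347836e-02,  1.37221986e+00,  3.06870391e-06,
        1.68357681e+00, -1.03082018e-01]), 'qvel': array([-6.51217644e-04, -8.19897843e-05, -8.83674091e-04, -8.36627681e-04,
       -1.74680298e-03, -1.38294060e-03]), 'joint_torque': array([ 1.27444096e-04, -3.40176380e+01, -3.02430546e+01,  7.18292291e-02,
        3.29384557e-02, -1.69722080e-04]), 'tool_pos': array([ 0.24042724, -0.49407449,  0.20433266]), 'ee_rot': array([-3.14136954e+00,  2.12713197e-03, -1.11801990e+00]), 'wrist_force': array([ 0.31005085, -0.28711529, -0.04614055]), 'wrist_torque': array([-0.05685586,  0.01381074,  0.04557102]), 'width': 0.09423572856519308}
side [[481.03280732   0.         253.99843711]
 [  0.         481.03280732 191.21292346]
 [  0.           0.           1.        ]] 0.04749109416918454 [ 0.40793836 -1.09146596  1.13608592] [-2.33407844  0.00669053 -0.10287778]
top [[462.24573721   0.         254.12434878]
 [  0.         462.24573721 197.29363008]
 [  0.           0.           1.        ]] -0.009696711400470875 [2.45259330e-01 4.25352042e-04 1.49679375e+00] [-2.95100827  0.00997711 -1.57365284]
```

View pics/side0.png

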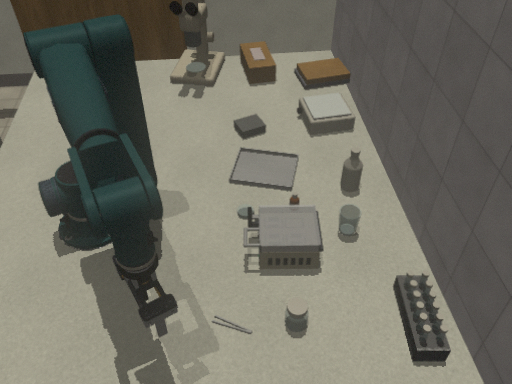

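View pics/top0.png

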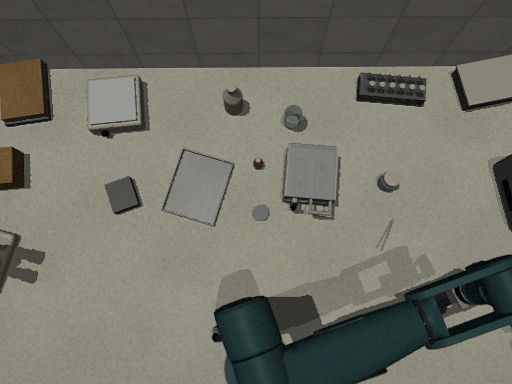

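```bash
cat > h.py <<'E'
import numpy as np,cv2
from scipy.spatial.transform import Rotation as Ro
from scipy.optimize import brentq
from bench import robot
def Rm(e): return Ro.from_euler('xyz',e).as_matrix()
def ray(s,u,v):
    K=s["intrinsics"];d=np.array([(u-K[0,2])/K[0,0],(v-K[1,2])/K[1,1]])
    rd=np.hypot(*d);r=brentq(lambda r:r*(1+s["k1"]*r*r)-rd,0,rd*1.2+.01)
    sl=d*(r/rd if rd>0 else 1)
    return Rm(s["rotation"])@np.array([sl[0],sl[1],1])
def onz(s,u,v,z):
    d=ray(s,u,v);e=np.array(s["eye"]);return e+d*(z-e[2])/d[2]
def proj(s,P):
    c=Rm(s["rotation"]).T@(np.array(P)-s["eye"]);a=c[:2]/c[2];a=a*(1+s["k1"]*(a@a))
    K=s["intrinsics"];return np.array([K[0,0]*a[0]+K[0,2],K[1,1]*a[1]+K[1,2]])
def two(s1,p1,s2,p2):
    d1=ray(s1,*p1);d2=ray(s2,*p2);A=np.stack([d1,-d2],1);b=np.array(s2["eye"])-s1["eye"]
    t=np.linalg.lstsq(A,b,rcond=None)[0];a=s1["eye"]+d1*t[0];c=s2["eye"]+d2*t[1];return (a+c)/2,np.linalg.norm(a-c)
def crop(s,name,x0,y0,x1,y1,k):
    im=cv2.resize(s["color"][y0:y1,x0:x1,::-1],None,fx=k,fy=k,interpolation=cv2.INTER_CUBIC);cv2.imwrite("pics/"+name,im)
def st():
    o=robot.get_obs();R=Rm(o["ee_rot"]);print("t %.2f tcp %s rpy %s F %s w %.4f q %s"%(o["time"],np.round(o["tool_pos"],4),np.round(o["ee_rot"],3),np.round(o["wrist_force"],1),o["width"],np.round(o["joint_positions"],2)));return o
E
python3 - <<'E'
from h import *
t=robot.snapshot("top");s=robot.snapshot("side")
crop(t,"tc0.png",270,130,350,225,6)
crop(s,"sc0.png",235,185,335,275,7)
crop(t,"tt0.png",155,140,275,235,6)
E
```

```text
(no output)
```

View pics/tc0.png

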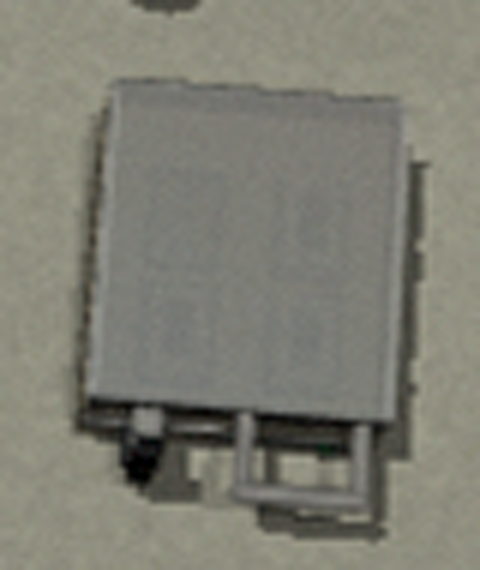

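View pics/sc0.png

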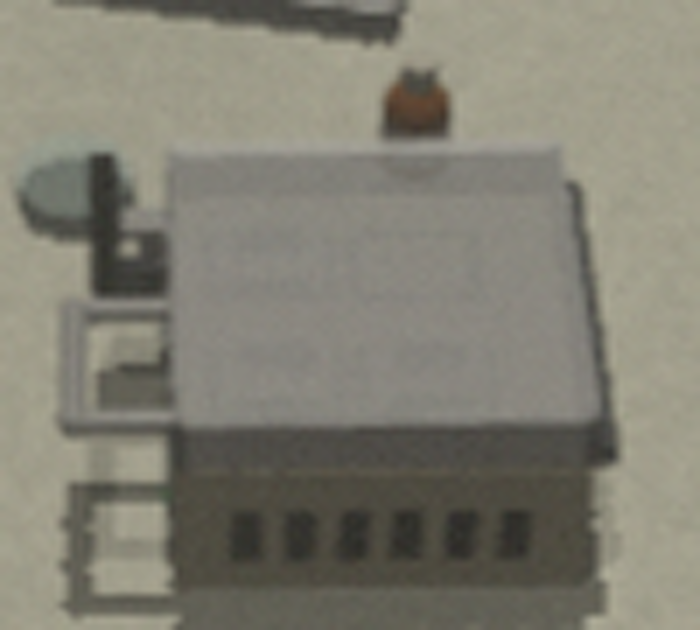

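View pics/tt0.png

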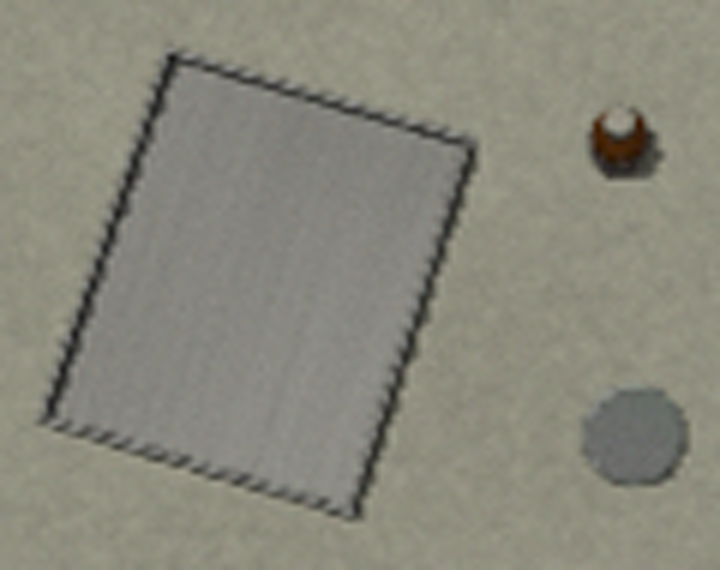

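Run:
```python
from h import *
t=robot.snapshot("top");s=robot.snapshot("side")
c=[(116,80),(407,99),(390,418),(92,397)]
P=np.array([onz(t,270+x/6,130+y/6,.106)[:2] for x,y in c])
print("lid corners",P.round(4)); m=P.mean(0)
print(np.linalg.norm(P-np.roll(P,-1,0),axis=1),m)
ax=(P[0]+P[1]-P[2]-P[3]);print("yaw from x axis",np.arctan2(ax[1],ax[0]));ay=P[0]+P[3]-P[1]-P[2];print(np.arctan2(-ay[0],ay[1]))
for n,p in dict(h1=(240,495),h2=(365,504)).items(): print(n,onz(t,270+p[0]/6,130+p[1]/6,.095))
c=[(170,152),(562,148),(600,425),(172,428)]  # side view corners: FL? 
Q=np.array([onz(s,235+x/7,185+y/7,.106)[:2] for x,y in c]);print(Q.round(4),Q.mean(0))
print("knob top side",onz(s,235+102/7,185+158/7,.126),"top",onz(t,270+138/6,130+470/6,.126))
print("handle side",onz(s,235+70/7,185+305/7,.097),onz(s,235+68/7,185+425/7,.097))
c=[(172,58),(474,147),(355,515),(47,418)]
T=np.array([onz(t,155+x/6,140+y/6,.018)[:2] for x,y in c])
print("tray",T.round(4),T.mean(0),np.linalg.norm(T-np.roll(T,-1,0),axis=1))
ax=T[0]+T[1]-T[2]-T[3];print(np.arctan2(ax[1],ax[0]))
print("amber",onz(t,155+620/6,140+120/6,.065),"dish",onz(t,155+635/6,140+438/6,.015))
st()
```

```text
lid corners [[ 0.6853 -0.0973]
 [ 0.6741 -0.2486]
 [ 0.5051 -0.2337]
 [ 0.5167 -0.0821]]
[0.1517731  0.16970246 0.15202494 0.16927682] [ 0.59528538 -0.16542243]
yaw from x axis -0.08901262828878029
-0.07515878387369582
h1 [ 0.46745428 -0.15754083  0.095     ]
h2 [ 0.46251579 -0.22117981  0.095     ]
[[ 0.5205 -0.0883]
 [ 0.6874 -0.1042]
 [ 0.6725 -0.2566]
 [ 0.5044 -0.24  ]] [ 0.5962135  -0.17228234]
knob top side [ 0.48960629 -0.10817206  0.126     ] top [ 0.47543725 -0.10334994  0.126     ]
handle side [ 0.47067659 -0.16287024  0.097     ] [ 0.46417741 -0.22655314  0.097     ]
tray [[0.6933 0.2486]
 [0.6413 0.0806]
 [0.4375 0.1434]
 [0.4911 0.3111]] [0.56581088 0.19592737] [0.1758781  0.21324755 0.1760396  0.21165653]
-0.2995671448076329
amber [6.43190400e-01 8.57766305e-05 6.50000000e-02] dish [ 0.47920866 -0.00721825  0.015     ]
t 0.30 tcp [ 0.2405 -0.4944  0.2051] rpy [-3.142e+00  1.000e-03 -1.118e+00] F [-0.  -0.9 -0.6] w 0.0942 q [-1.22  0.09  1.37 -0.    1.68 -0.1 ]
```

```bash
cat >> h.py <<'E'
DY=-0.085
def to(P):
    "tool-frame mm to world point P; and yaw change in tool z"
    o=st();R=Rm(o["ee_rot"]);print("tool delta mm to",np.round(P,4),"=",np.round(R.T@(np.array(P)-o["tool_pos"])*1000,1))
E
python3 -m handwheel '{"delta_pos":[[0,0,0],[0,0,0],[0,0,0],[0,0,0],[0,0,0],[0,0,0],[0,0,0],[0,0,0]],"rotation":[[0,0,-0.129],[0,0,-0.129],[0,0,-0.129],[0,0,-0.129],[0,0,-0.129],[0,0,-0.129],[0,0,-0.129],[0,0,-0.13]],"claw":[1,1,1,1,1,1,1,1]}'
python3 - <<'E'
from h import *
to((.484,-.146,.17))
t=robot.snapshot("top");s=robot.snapshot("side")
# predicted pixels for knob and handle
for n,P in dict(knobtop=(.486,-.113,.126),hand=(.467,-.191,.097)).items(): print(n,(proj(t,P)-[270,130])*6,(proj(s,P)-[235,185])*7)
E
```

```text
time: 1.3
tool_pos: [0.2406, -0.4945, 0.2054]
ee_rot: [-3.141, 0.0, -0.081]
wrist_force: [-0.1, 0.9, -0.6]
width: 0.0176
t 1.30 tcp [ 0.2406 -0.4945  0.2054] rpy [-3.141  0.    -0.081] F [-0.1  0.9 -0.6] w 0.0176 q [-1.22  0.09  1.37  0.    1.68 -1.14]
tool delta mm to [ 0.484 -0.146  0.17 ] = [ 214.5 -367.    35.4]
knobtop [156.86280743 449.13255526] [ 94.52120585 166.8958621 ]
hand [306.08380152 494.97038628] [ 67.1608339  357.15621793]
```

```bash
python3 -m handwheel '{"delta_pos":[[27,-45,4],[27,-45,4],[27,-45,4],[27,-45,4],[27,-45,4],[27,-46,4],[27,-46,4],[28,-55,7]],"rotation":[[0,0,0],[0,0,0],[0,0,0],[0,0,0],[0,0,0],[0,0,0],[0,0,0],[0,0,0]],"claw":[1,1,1,1,1,1,1,1]}'
python3 - <<'E'
from h import *
to((.487,-.140,.110))
t=robot.snapshot("top");s=robot.snapshot("side")
crop(s,"s1.png",215,165,335,275,6)
E
```

```text
time: 2.4
tool_pos: [0.4894, -0.1412, 0.1708]
ee_rot: [3.141, -0.001, -0.089]
wrist_force: [1.1, 0.2, 0.3]
width: 0.0003
t 2.40 tcp [ 0.4894 -0.1412  0.1708] rpy [ 3.141e+00 -1.000e-03 -8.900e-02] F [1.1 0.2 0.3] w 0.0003 q [-0.39  0.    1.52 -0.    1.61 -0.3 ]
tool delta mm to [ 0.487 -0.14   0.11 ] = [-2.6 -1.1 60.8]
```

View pics/s1.png

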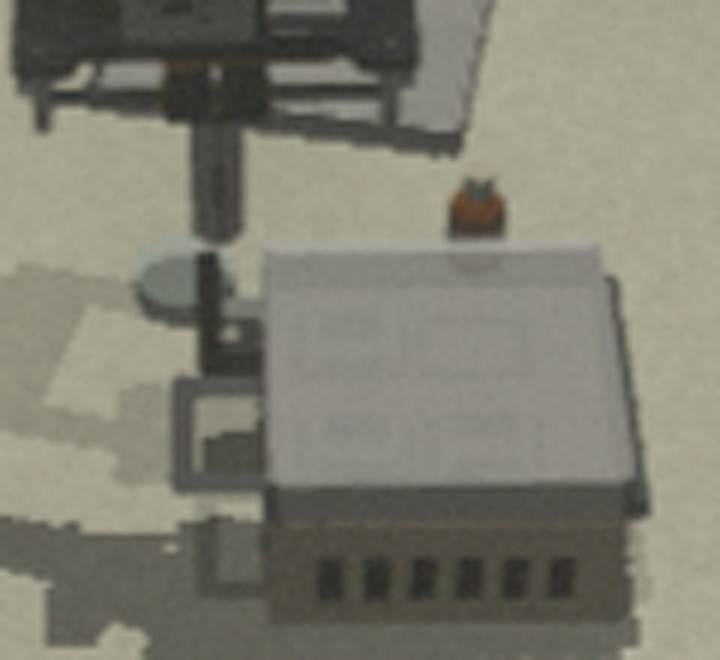

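```bash
python3 -m handwheel '{"delta_pos":[[-2,-1,12],[0,0,12],[0,0,12],[0,0,12],[0,0,13],[0,0,0],[0,-6,0],[0,-6,0]],"rotation":[[0,0,0],[0,0,0],[0,0,0],[0,0,0],[0,0,0],[0,0,0],[0,0,0],[0,0,0]],"claw":[1,1,1,1,1,1,1,1]}'
python3 -m handwheel '{"delta_pos":[[0,-4,0],[0,-4,0],[0,-4,0],[0,-4,0],[0,-4,0],[0,-4,0],[0,0,0],[0,0,0]],"rotation":[[0,0,0],[0,0,0],[0,0,0],[0,0,0],[0,0,0],[0,0,0],[0,0,0],[0,0,0]],"claw":[1,1,1,1,1,1,1,1]}'
python3 - <<'E'
from h import *
st()
t=robot.snapshot("top");s=robot.snapshot("side")
crop(s,"s2.png",215,165,335,275,6)
E
```

```text
time: 3.5
tool_pos: [0.488, -0.1289, 0.1102]
ee_rot: [3.141, -0.001, -0.085]
wrist_force: [0.4, 0.3, -0.2]
width: 0.0005
time: 4.5
tool_pos: [0.49, -0.1052, 0.11]
ee_rot: [3.141, -0.001, -0.085]
wrist_force: [0.8, -1.7, 1.1]
width: 0.0004
t 4.50 tcp [ 0.49   -0.1052  0.11  ] rpy [ 3.141e+00 -1.000e-03 -8.500e-02] F [ 0.8 -1.7  1.1] w 0.0004 q [-0.32  0.02  1.64 -0.    1.49 -0.24]
```

View pics/s2.png

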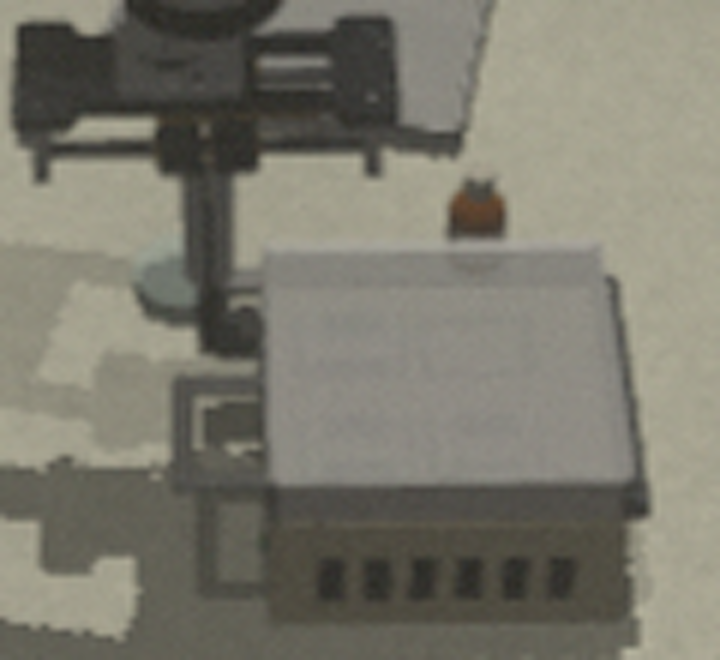

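```bash
python3 -m handwheel '{"delta_pos":[[0,-3,0],[0,-3,0],[0,-3,0],[0,0,0],[0,0,0],[0,0,0],[0,0,0],[0,0,0]],"rotation":[[0,0,0],[0,0,0],[0,0,0],[0,0,0],[0,0,0],[0,0,0],[0,0,0],[0,0,0]],"claw":[1,1,1,1,1,1,1,1]}'
python3 -m handwheel '{"delta_pos":[[0,-2,0],[0,-2,0],[0,-1,0],[0,0,0],[0,0,0],[0,0,0],[0,0,0],[0,0,0]],"rotation":[[0,0,0],[0,0,0],[0,0,0],[0,0,0],[0,0,0],[0,0,0],[0,0,0],[0,0,0]],"claw":[1,1,1,1,1,1,1,1]}'
```

```text
time: 5.6
tool_pos: [0.4903, -0.0983, 0.1097]
ee_rot: [3.137, -0.0, -0.086]
wrist_force: [0.4, -6.9, 0.3]
width: 0.0007
time: 6.6
tool_pos: [0.4904, -0.0976, 0.1099]
ee_rot: [3.129, -0.001, -0.087]
wrist_force: [-1.1, -16.3, 0.4]
width: 0.0003
```

```bash
python3 -m handwheel '{"delta_pos":[[0,6,0],[0,8,0],[0,0,-20],[0,0,-30],[0,0,-20],[-8,30,0],[-8,40,0],[0,0,0]],"rotation":[[0,0,0],[0,0,0],[0,0,0],[0,0,0],[0,0,0],[0,0,0],[0,0,0],[0,0,0]],"claw":[1,1,1,1,0.36,0.36,0.36,0.36]}'
python3 - <<'E'
from h import *
to((.468,-.190,.076))
t=robot.snapshot("top");s=robot.snapshot("side")
crop(s,"s3.png",215,165,335,275,6)
E
```

```text
time: 7.6
tool_pos: [0.4668, -0.1745, 0.1788]
ee_rot: [-3.14, 0.001, -0.088]
wrist_force: [-0.1, 0.6, -0.5]
width: 0.03
t 7.60 tcp [ 0.4668 -0.1745  0.1788] rpy [-3.14e+00  1.00e-03 -8.80e-02] F [-0.1  0.6 -0.5] w 0.0300 q [-0.47 -0.02  1.53  0.    1.63 -0.38]
tool delta mm to [ 0.468 -0.19   0.076] = [  2.7  15.4 102.7]
```

View pics/s3.png

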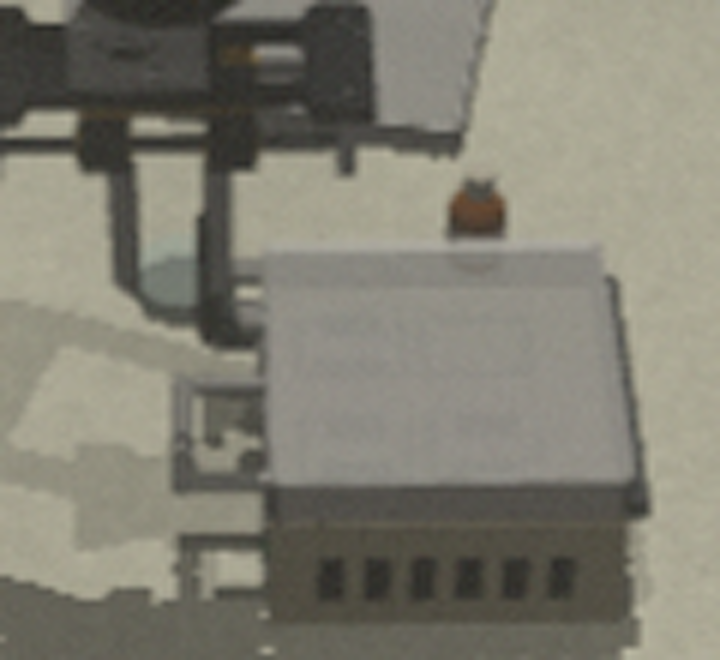

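```bash
python3 -m handwheel '{"delta_pos":[[2,15,0],[0,0,15],[0,0,15],[0,0,15],[0,0,15],[0,0,15],[0,0,15],[0,0,12]],"rotation":[[0,0,0],[0,0,0],[0,0,0],[0,0,0],[0,0,0],[0,0,0],[0,0,0],[0,0,0]],"claw":[0.36,0.36,0.36,0.36,0.36,0.36,0.36,0.36]}'
python3 - <<'E'
from h import *
st()
t=robot.snapshot("top");s=robot.snapshot("side")
crop(s,"s4.png",215,165,335,275,6)
E
```

```text
time: 8.7
tool_pos: [0.4682, -0.1887, 0.0763]
ee_rot: [-3.141, 0.001, -0.085]
wrist_force: [0.0, -0.2, 0.2]
width: 0.03
t 8.70 tcp [ 0.4682 -0.1887  0.0763] rpy [-3.141e+00  1.000e-03 -8.500e-02] F [ 0.  -0.2  0.2] w 0.0300 q [-0.5   0.05  1.67 -0.    1.42 -0.41]
```

View pics/s4.png

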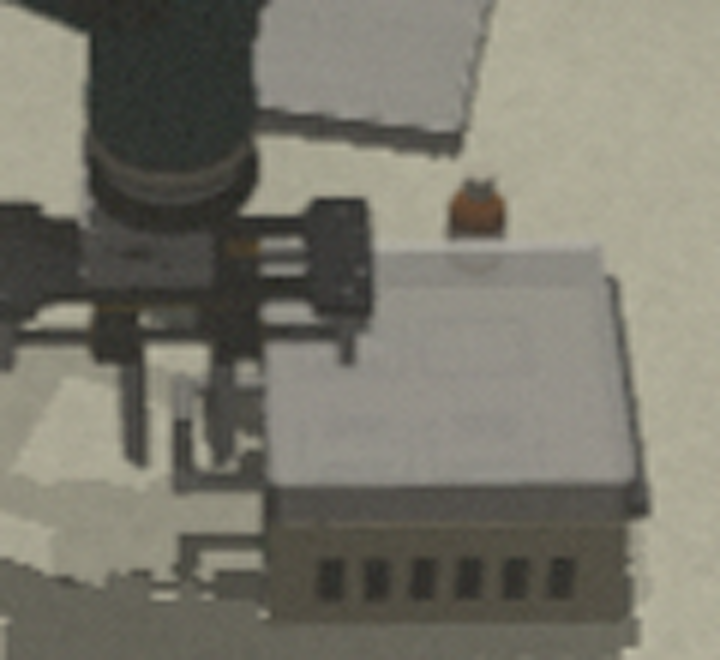

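```bash
python3 -m handwheel '{"delta_pos":[[0,0,0],[0,0,0],[0,0,0],[0,0,0],[0,0,0],[0,0,0],[0,0,0],[0,0,0]],"rotation":[[0,0,0],[0,0,0],[0,0,0],[0,0,0],[0,0,0],[0,0,0],[0,0,0],[0,0,0]],"claw":[1,1,1,1,1,1,1,1]}'
python3 - <<'E'
import numpy as np
th=np.linspace(0,1.52,25);x=210*(1-np.cos(th))+15*np.sin(th);z=15*(np.cos(th)-1)+210*np.sin(th)
print(np.c_[th[1:],np.diff(x),-np.diff(z)].round(1).tolist())
E
```

```text
time: 9.8
tool_pos: [0.469, -0.1891, 0.0782]
ee_rot: [3.141, -0.002, -0.085]
wrist_force: [0.8, -0.1, 4.9]
width: 0.0111
[[0.1, 1.4, -13.3], [0.1, 2.2, -13.1], [0.2, 3.0, -13.0], [0.3, 3.9, -12.8], [0.3, 4.7, -12.5], [0.4, 5.4, -12.2], [0.4, 6.2, -11.8], [0.5, 6.9, -11.4], [0.6, 7.6, -10.9], [0.6, 8.3, -10.4], [0.7, 9.0, -9.9], [0.8, 9.6, -9.3], [0.8, 10.1, -8.7], [0.9, 10.7, -8.0], [1.0, 11.1, -7.3], [1.0, 11.6, -6.6], [1.1, 12.0, -5.9], [1.1, 12.3, -5.1], [1.2, 12.6, -4.3], [1.3, 12.9, -3.5], [1.3, 13.1, -2.7], [1.4, 13.2, -1.8], [1.5, 13.3, -1.0], [1.5, 13.3, -0.1]]
```

```bash
python3 -m handwheel '{"delta_pos":[[1.4,0,-13.3],[2.2,0,-13.1],[3,0,-13],[3.9,0,-12.8],[4.7,0,-12.5],[5.4,0,-12.2],[6.2,0,-11.8],[6.9,0,-11.4]],"rotation":[[0,0,0],[0,0,0],[0,0,0],[0,0,0],[0,0,0],[0,0,0],[0,0,0],[0,0,0]],"claw":[1,1,1,1,1,1,1,1]}'
python3 - <<'E'
from h import *
st()
t=robot.snapshot("top");s=robot.snapshot("side")
crop(s,"s5.png",215,145,335,275,6)
E
```

```text
time: 10.8
tool_pos: [0.5009, -0.1919, 0.1783]
ee_rot: [3.141, 0.003, -0.086]
wrist_force: [-3.0, -3.9, -2.1]
width: 0.0107
t 10.80 tcp [ 0.5009 -0.1919  0.1783] rpy [ 3.141e+00  3.000e-03 -8.600e-02] F [-3.  -3.9 -2.1] w 0.0107 q [-0.47  0.07  1.45 -0.    1.63 -0.38]
```

View pics/s5.png

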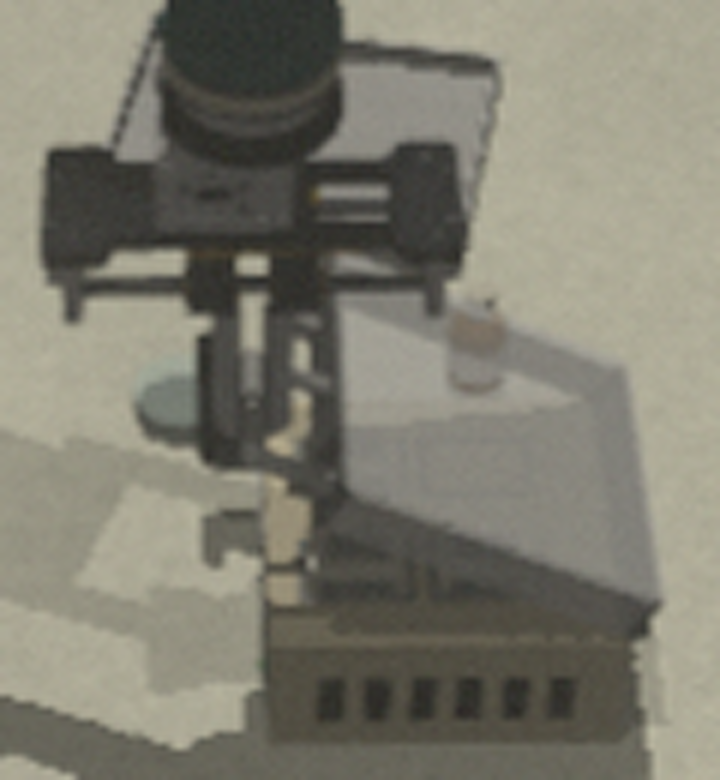

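Lid is coming up with the gripper on the bar. Continuing the arc.

```bash
python3 -m handwheel '{"delta_pos":[[7.6,0,-10.9],[8.3,0,-10.4],[9,0,-9.9],[9.6,0,-9.3],[10.1,0,-8.7],[10.7,0,-8],[11.1,0,-7.3],[11.6,0,-6.6]],"rotation":[[0,0,0],[0,0,0],[0,0,0],[0,0,0],[0,0,0],[0,0,0],[0,0,0],[0,0,0]],"claw":[1,1,1,1,1,1,1,1]}'
python3 -m handwheel '{"delta_pos":[[12,0,-5.9],[12.3,0,-5.1],[12.6,0,-4.3],[12.9,0,-3.5],[13.1,0,-2.7],[13.2,0,-1.8],[13.3,0,-1],[13.3,0,-0.1]],"rotation":[[0,0,0],[0,0,0],[0,0,0],[0,0,0],[0,0,0],[0,0,0],[0,0,0],[0,0,0]],"claw":[1,1,1,1,1,1,1,1]}'
python3 - <<'E'
from h import *
st()
t=robot.snapshot("top");s=robot.snapshot("side")
crop(s,"s6.png",215,125,335,275,5)
E
```

```text
time: 11.9
tool_pos: [0.5779, -0.199, 0.2532]
ee_rot: [3.139, 0.001, -0.086]
wrist_force: [-9.1, -2.6, 7.5]
width: 0.011
time: 12.9
tool_pos: [0.6819, -0.2084, 0.2759]
ee_rot: [3.139, -0.002, -0.087]
wrist_force: [-4.0, -4.6, 2.1]
width: 0.0109
t 12.90 tcp [ 0.6819 -0.2084  0.2759] rpy [ 3.139e+00 -2.000e-03 -8.700e-02] F [-4.  -4.6  2.1] w 0.0109 q [-0.38  0.48  0.75 -0.    1.91 -0.29]
```

View pics/s6.png

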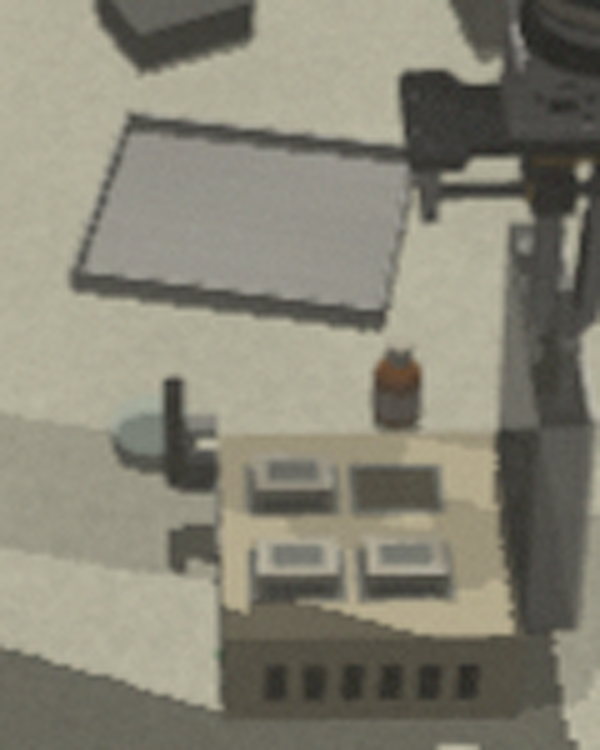

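```bash
python3 -m handwheel '{"delta_pos":[[0,0,0],[0,0,0],[0,0,-15],[0,0,-20],[0,0,-20],[-40,0,-5],[-60,0,0],[-60,0,0]],"rotation":[[0,0,0],[0,0,0],[0,0,0],[0,0,0],[0,0,0],[0,0,0],[0,0,0],[0,0,0]],"claw":[0.36,0.36,0.36,0.36,0.36,0.36,0.36,0.36]}'
python3 -m handwheel '{"delta_pos":[[-60,20,0],[-60,20,0],[-30,20,0],[0,20,0],[0,20,0],[0,20,0],[0,20,0],[0,0,0]],"rotation":[[0,0,0.18],[0,0,0.18],[0,0,0.18],[0,0,0.18],[0,0,0.18],[0,0,0.18],[0,0,0.18],[0,0,0.18]],"claw":[0,0,0,0,0,0,0,0]}'
python3 - <<'E'
from h import *
st()
t=robot.snapshot("top");s=robot.snapshot("side")
crop(s,"s7.png",245,185,335,275,8)
crop(t,"t7.png",265,115,360,225,6)
crop(t,"tf7.png",0,0,512,384,1)
E
```

```text
time: 14.0
tool_pos: [0.5212, -0.1923, 0.333]
ee_rot: [-3.141, -0.001, -0.083]
wrist_force: [0.9, -0.5, 0.2]
width: 0.0298
time: 15.0
tool_pos: [0.3021, -0.2655, 0.3335]
ee_rot: [-3.14, -0.0, -1.532]
wrist_force: [-0.0, -0.2, 0.0]
width: 0.047
t 15.00 tcp [ 0.3021 -0.2655  0.3335] rpy [-3.14  -0.    -1.532] F [-0.  -0.2  0. ] w 0.0470 q [-0.86 -0.23  1.42  0.    1.96  0.67]
```

View pics/s7.png

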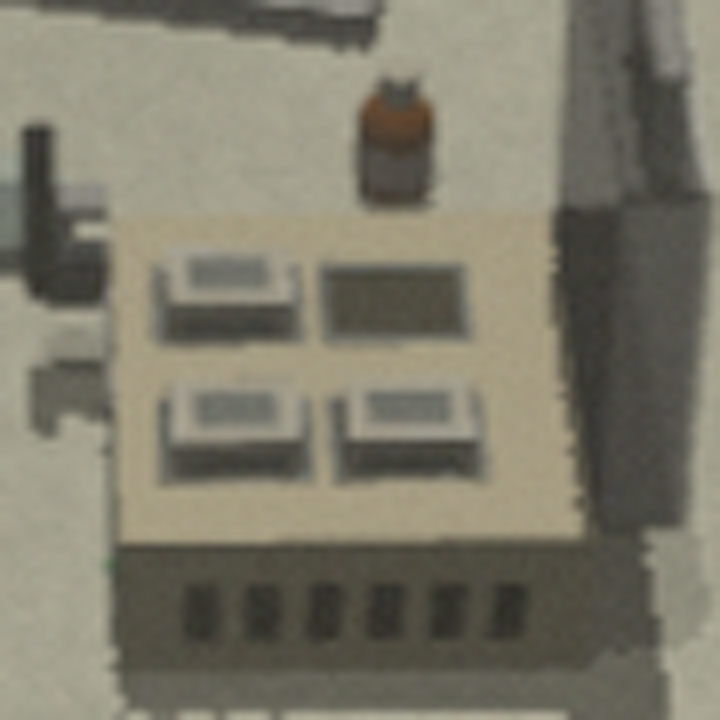

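View pics/t7.png

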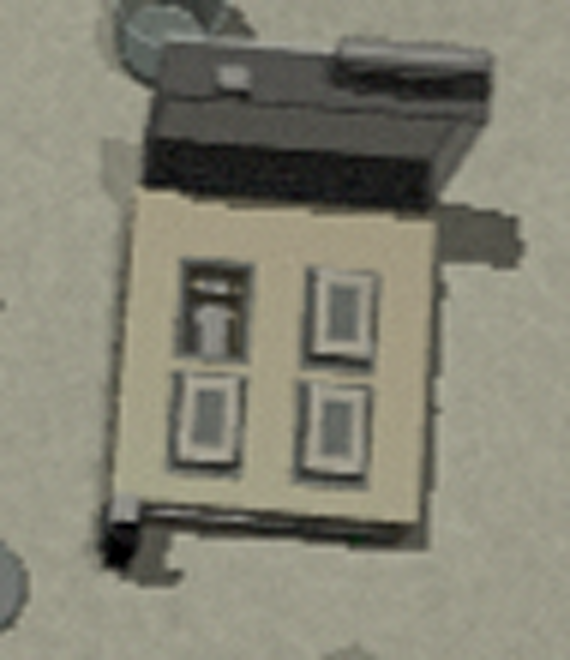

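Run:
```python
from h import *
t=robot.snapshot("top");s=robot.snapshot("side")
T=dict(c0=(210,418),c1=(336,427),c3=(345,312));S=dict(c0=(230,272),c1=(235,409),c3=(408,407))
L=dict(c0=(-42,33),c1=(-42,-33),c3=(20,-33))
def off(l,y=DY): return np.array([l[0]*np.cos(y)-l[1]*np.sin(y),l[0]*np.sin(y)+l[1]*np.cos(y)])/1000
O=[]
for k in T:
    pt=(265+T[k][0]/6,115+T[k][1]/6);ps=(245+S[k][0]/8,185+S[k][1]/8)
    a=onz(t,*pt,.091);b=onz(s,*ps,.091);c,e=two(t,pt,s,ps)
    print(k,a.round(4),b.round(4),c.round(4),round(e,4)); m=(a+b)[:2]/2; O.append(m-off(L[k]))
print(np.round(O,4),np.mean(O,0))
o=np.mean(O,0)
for k in ("c0","c1","c3"): print(k,(o+off(L[k])).round(4))
st()
```

```text
c0 [ 0.5559 -0.1292  0.091 ] [ 0.5591 -0.129   0.091 ] [ 0.5575 -0.1291  0.0907] 0.0032
c1 [ 0.5508 -0.1943  0.091 ] [ 0.552  -0.1954  0.091 ] [ 0.5516 -0.1944  0.0897] 0.0012
c3 [ 0.6122 -0.2008  0.091 ] [ 0.6136 -0.2011  0.091 ] [ 0.613  -0.2009  0.0905] 0.0014
[[ 0.5965 -0.1655]
 [ 0.596  -0.1655]
 [ 0.5958 -0.1664]] [ 0.59610888 -0.16582265]
c0 [ 0.5571 -0.1294]
c1 [ 0.5515 -0.1951]
c3 [ 0.6132 -0.2004]
t 15.20 tcp [ 0.3028 -0.2653  0.3333] rpy [-3.141  0.    -1.521] F [-0.1 -0.4 -0.5] w 0.0470 q [-0.86 -0.23  1.42  0.    1.95  0.66]
```

```bash
python3 -m handwheel '{"delta_pos":[[0,0,0],[0,-50,0],[0,-50,20],[0,-50,30],[0,-50,30],[-30,-40,30],[-25,0,30],[0,0,0]],"rotation":[[0,0,0.13],[0,0,0],[0,0,0],[0,0,0],[0,0,0],[0,0,0],[0,0,0],[0,0,0]],"claw":[1,1,1,1,1,1,1,1]}'
python3 - <<'E'
from h import *
to((.5515,-.1951,.098))
E
```

```text
time: 16.2
tool_pos: [0.5455, -0.2284, 0.1893]
ee_rot: [3.135, 0.003, -1.649]
wrist_force: [-0.1, -1.1, -1.2]
width: 0.0005
t 16.20 tcp [ 0.5455 -0.2284  0.1893] rpy [ 3.135e+00  3.000e-03 -1.649e+00] F [-0.1 -1.1 -1.2] w 0.0005 q [-0.49  0.19  1.29  0.    1.67  1.16]
tool delta mm to [ 0.5515 -0.1951  0.098 ] = [-33.4  -4.   91.4]
```

```bash
python3 -m handwheel '{"delta_pos":[[-17,-2,0],[-16,-2,10],[0,0,25],[0,0,25],[0,0,20],[0,0,11],[0,0,0],[0,0,0]],"rotation":[[0,0,0],[0,0,0],[0,0,0],[0,0,0],[0,0,0],[0,0,0],[0,0,0],[0,0,0]],"claw":[1,1,1,1,1,1,1,1]}'
python3 - <<'E'
from h import *
to((.5515,-.1951,.0775))
s=robot.snapshot("side")
crop(s,"s8.png",245,185,335,275,6)
E
```

```text
time: 17.2
tool_pos: [0.5539, -0.199, 0.1035]
ee_rot: [-3.139, -0.001, -1.655]
wrist_force: [-0.3, -0.9, 0.7]
width: 0.001
t 17.20 tcp [ 0.5539 -0.199   0.1035] rpy [-3.139e+00 -1.000e-03 -1.655e+00] F [-0.3 -0.9  0.7] w 0.0010 q [-0.44  0.21  1.43 -0.    1.49  1.21]
tool delta mm to [ 0.5515 -0.1951  0.0775] = [-3.7  2.7 26. ]
```

View pics/s8.png

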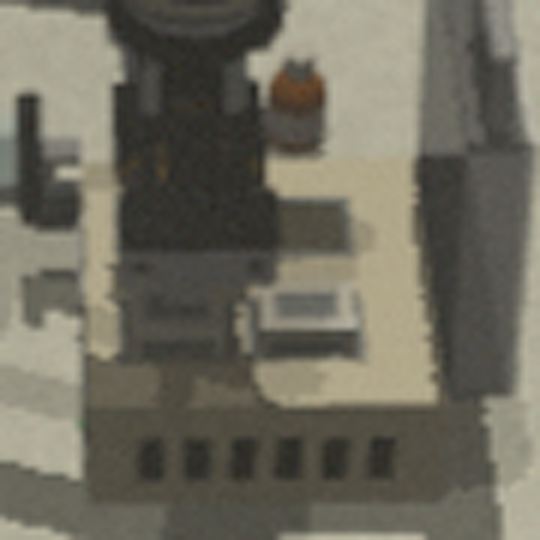

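```bash
python3 -m handwheel '{"delta_pos":[[-3.5,2.5,0],[0,0,8],[0,0,4],[0,0,4],[0,0,4],[0,0,4],[0,0,2],[0,0,0]],"rotation":[[0,0,0],[0,0,0],[0,0,0],[0,0,0],[0,0,0],[0,0,0],[0,0,0],[0,0,0]],"claw":[1,1,1,1,1,1,1,1]}'
python3 - <<'E'
from h import *
to((.5515,-.1951,.0775))
E
```

```text
time: 18.25
tool_pos: [0.5521, -0.1962, 0.0803]
ee_rot: [-3.137, -0.003, -1.655]
wrist_force: [-3.8, 0.0, 15.3]
width: 0.0002
t 18.25 tcp [ 0.5521 -0.1962  0.0803] rpy [-3.137e+00 -3.000e-03 -1.655e+00] F [-3.8  0.  15.3] w 0.0002 q [-0.44  0.22  1.47 -0.    1.45  1.22]
tool delta mm to [ 0.5515 -0.1951  0.0775] = [-1.   0.7  2.8]
```

```bash
python3 -m handwheel '{"delta_pos":[[0,0,2],[0,0,2],[0,0,0],[0,0,-15],[0,0,-20],[0,0,-20],[0,0,0],[0,0,0]],"rotation":[[0,0,0],[0,0,0],[0,0,0],[0,0,0],[0,0,0],[0,0,0],[0,0,0],[0,0,0]],"claw":[1,1,1,1,1,1,-0.15,-0.15]}'
python3 - <<'E'
from h import *
to((.5515,-.1951,.082))
s=robot.snapshot("side")
crop(s,"s9.png",245,165,335,275,6)
E
```

```text
time: 19.25
tool_pos: [0.5504, -0.1947, 0.1258]
ee_rot: [3.14, 0.001, -1.655]
wrist_force: [-0.1, -0.0, -0.1]
width: 0.017
t 19.25 tcp [ 0.5504 -0.1947  0.1258] rpy [ 3.140e+00  1.000e-03 -1.655e+00] F [-0.1 -0.  -0.1] w 0.0170 q [-0.44  0.19  1.41 -0.    1.54  1.22]
tool delta mm to [ 0.5515 -0.1951  0.082 ] = [ 0.3 -1.2 43.8]
```

View pics/s9.png

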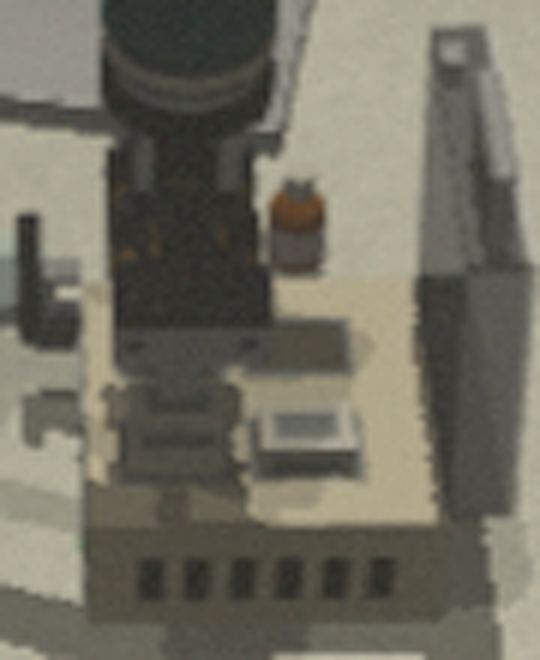

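```bash
python3 -m handwheel '{"delta_pos":[[0,0,0],[0,0,0],[0,0,0],[0,0,10],[0,0,11],[0,0,11],[0,0,11],[0,0,0]],"rotation":[[0,0,0],[0,0,0],[0,0,0],[0,0,0],[0,0,0],[0,0,0],[0,0,0],[0,0,0]],"claw":[-0.15,-0.15,-0.15,-0.15,-0.15,-0.15,-0.15,1]}'
python3 -m handwheel '{"delta_pos":[[0,0,0],[0,0,0],[0,0,0],[0,0,0],[0,0,-20],[0,0,-30],[0,0,-40],[0,0,-40]],"rotation":[[0,0,0],[0,0,0],[0,0,0],[0,0,0],[0,0,0],[0,0,0],[0,0,0],[0,0,0]],"claw":[1,1,1,1,1,1,1,1]}'
python3 - <<'E'
from h import *
st()
t=robot.snapshot("top");s=robot.snapshot("side")
crop(s,"s10.png",225,125,335,275,5)
crop(t,"t10.png",0,0,512,384,1)
E
```

```text
time: 20.3
tool_pos: [0.55, -0.1945, 0.0824]
ee_rot: [3.139, 0.001, -1.655]
wrist_force: [-0.5, 0.6, -0.5]
width: 0.0474
time: 21.3
tool_pos: [0.5506, -0.1948, 0.2148]
ee_rot: [3.141, 0.0, -1.655]
wrist_force: [0.2, -0.5, -1.7]
width: 0.0302
t 21.30 tcp [ 0.5506 -0.1948  0.2148] rpy [ 3.141  0.    -1.655] F [ 0.2 -0.5 -1.7] w 0.0302 q [-0.44  0.16  1.27 -0.    1.71  1.22]
```

View pics/s10.png

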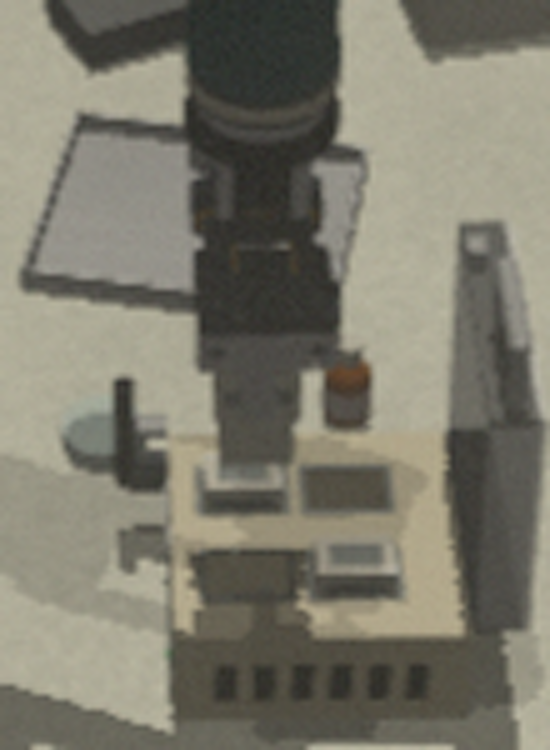

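View pics/t10.png

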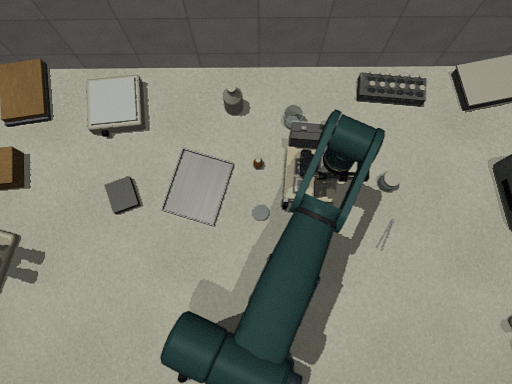

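Run:
```python
from h import *
to((.628,.177,.200));to((.628,.177,.042))
```

```text
t 21.40 tcp [ 0.5532 -0.196   0.2202] rpy [-3.131 -0.004 -1.655] F [ 0.3 -0.2 -0.2] w 0.0296 q [-0.44  0.16  1.26 -0.    1.71  1.22]
tool delta mm to [0.628 0.177 0.2  ] = [-378.   -43.    19.1]
t 21.40 tcp [ 0.5532 -0.196   0.2202] rpy [-3.131 -0.004 -1.655] F [ 0.3 -0.2 -0.2] w 0.0296 q [-0.44  0.16  1.26 -0.    1.71  1.22]
tool delta mm to [0.628 0.177 0.042] = [-378.6  -41.4  177.1]
```

```bash
python3 -m handwheel '{"delta_pos":[[-40,-5,0],[-54,-6,0],[-54,-6,0],[-54,-6,0],[-54,-6,0],[-54,-6,0],[-54,-6,0],[-14,-2,20]],"rotation":[[0,0,0],[0,0,0],[0,0,0],[0,0,0],[0,0,0],[0,0,0],[0,0,0],[0,0,0]],"claw":[1,1,1,1,1,1,1,1]}'
python3 - <<'E'
from h import *
to((.628,.177,.042))
t=robot.snapshot("top");s=robot.snapshot("side")
crop(s,"s11.png",200,80,335,275,4)
crop(t,"t11.png",150,100,360,240,3)
E
```

```text
time: 22.4
tool_pos: [0.6259, 0.1815, 0.1934]
ee_rot: [-3.14, 0.001, -1.651]
wrist_force: [-0.2, -0.1, -0.4]
width: 0.0298
t 22.40 tcp [0.6259 0.1815 0.1934] rpy [-3.140e+00  1.000e-03 -1.651e+00] F [-0.2 -0.1 -0.4] w 0.0298 q [0.2  0.32 1.12 0.   1.7  1.85]
tool delta mm to [0.628 0.177 0.042] = [  4.5  -2.3 151.4]
```

View pics/s11.png

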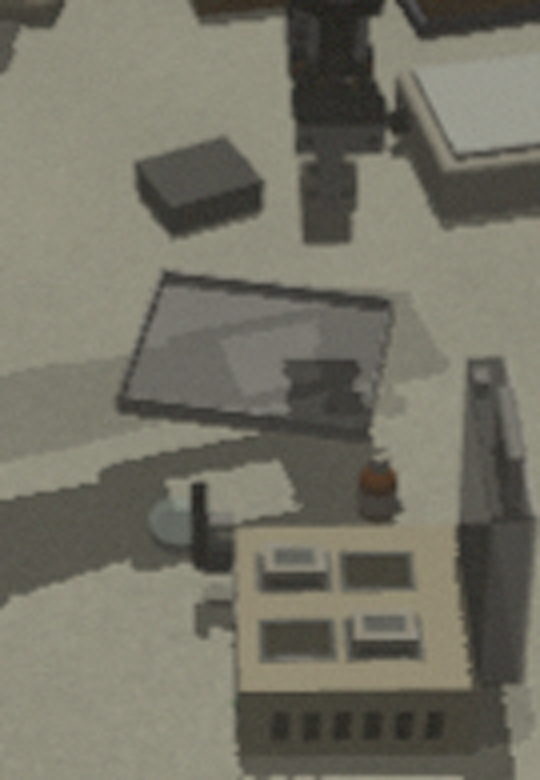

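View pics/t11.png

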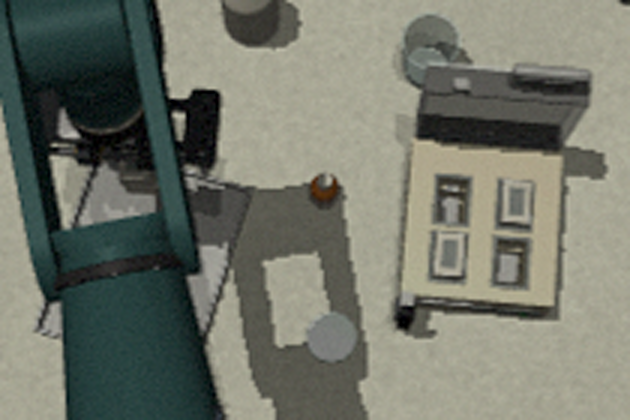

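```bash
python3 -m handwheel '{"delta_pos":[[4,-2,0],[0,0,25],[0,0,35],[0,0,35],[0,0,30],[0,0,17],[0,0,9],[0,0,0]],"rotation":[[0,0,0],[0,0,0],[0,0,0],[0,0,0],[0,0,0],[0,0,0],[0,0,0],[0,0,0]],"claw":[1,1,1,1,1,1,1,1]}'
python3 - <<'E'
from h import *
to((.628,.177,.042))
E
```

```text
time: 23.5
tool_pos: [0.6276, 0.1734, 0.0434]
ee_rot: [-3.141, -0.0, -1.656]
wrist_force: [-0.0, -0.2, -0.8]
width: 0.0297
t 23.50 tcp [0.6276 0.1734 0.0434] rpy [-3.141 -0.    -1.656] F [-0.  -0.2 -0.8] w 0.0297 q [ 0.18  0.39  1.33 -0.    1.42  1.84]
tool delta mm to [0.628 0.177 0.042] = [-3.6 -0.1  1.4]
```

```bash
python3 -m handwheel '{"delta_pos":[[0,0,2],[0,0,0],[0,0,0],[0,0,0],[0,0,0],[0,0,0],[0,0,-30],[0,0,-40]],"rotation":[[0,0,0],[0,0,0],[0,0,0],[0,0,0],[0,0,0],[0,0,0],[0,0,0],[0,0,0]],"claw":[1,1,-0.1,-0.1,-0.1,-0.1,-0.1,-0.1]}'
python3 -m handwheel '{"delta_pos":[[0,0,-40],[0,0,-40],[60,4,0],[60,4,0],[60,4,0],[60,4,0],[60,4,0],[60,4,0]],"rotation":[[0,0,0],[0,0,0],[0,0,0],[0,0,0],[0,0,0],[0,0,0],[0,0,0],[0,0,0]],"claw":[-0.1,-0.1,1,1,1,1,1,1]}'
python3 - <<'E'
from h import *
to((.6132,-.2004,.100))
t=robot.snapshot("top");s=robot.snapshot("side")
crop(s,"s12.png",200,80,335,275,4)
E
```

```text
time: 24.5
tool_pos: [0.6261, 0.1737, 0.11]
ee_rot: [3.138, -0.001, -1.655]
wrist_force: [0.9, 0.1, 0.3]
width: 0.0517
time: 25.5
tool_pos: [0.5725, -0.1846, 0.1913]
ee_rot: [-3.141, -0.0, -1.655]
wrist_force: [-0.2, -0.5, -0.8]
width: 0.0001
t 25.50 tcp [ 0.5725 -0.1846  0.1913] rpy [-3.141 -0.    -1.655] F [-0.2 -0.5 -0.8] w 0.0001 q [-0.41  0.2   1.27  0.    1.67  1.25]
tool delta mm to [ 0.6132 -0.2004  0.1   ] = [ 12.3 -41.8  91.3]
```

View pics/s12.png

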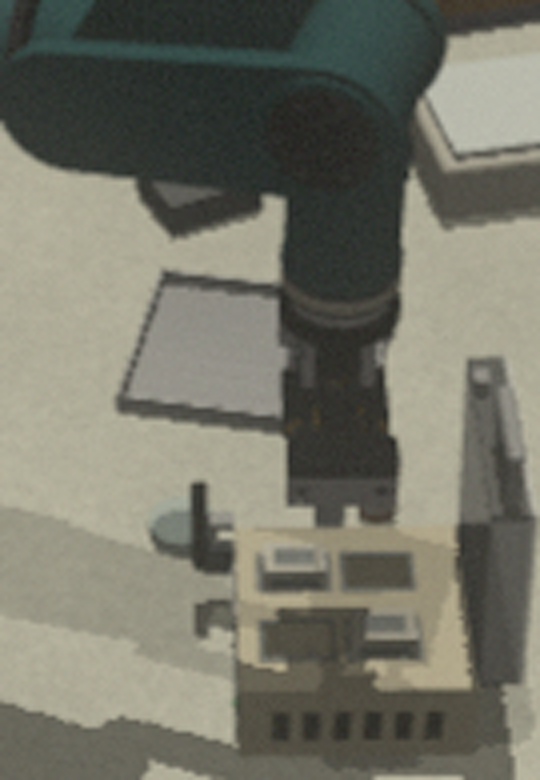

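```bash
python3 -m handwheel '{"delta_pos":[[12,-21,0],[0,-21,20],[0,0,25],[0,0,25],[0,0,20],[0,0,0],[0,0,0],[0,0,0]],"rotation":[[0,0,0],[0,0,0],[0,0,0],[0,0,0],[0,0,0],[0,0,0],[0,0,0],[0,0,0]],"claw":[1,1,1,1,1,1,1,1]}'
python3 - <<'E'
from h import *
to((.6132,-.2004,.0765))
E
```

```text
time: 26.6
tool_pos: [0.6147, -0.1985, 0.1028]
ee_rot: [-3.139, -0.001, -1.655]
wrist_force: [0.8, 0.4, 0.1]
width: 0.0002
t 26.60 tcp [ 0.6147 -0.1985  0.1028] rpy [-3.139e+00 -1.000e-03 -1.655e+00] F [0.8 0.4 0.1] w 0.0002 q [-0.4   0.34  1.28 -0.    1.52  1.25]
tool delta mm to [ 0.6132 -0.2004  0.0765] = [ 2.   1.5 26.3]
```

```bash
python3 -m handwheel '{"delta_pos":[[1,1,0],[0,0,8],[0,0,5],[0,0,5],[0,0,5],[0,0,4],[0,0,2],[0,0,0]],"rotation":[[0,0,0],[0,0,0],[0,0,0],[0,0,0],[0,0,0],[0,0,0],[0,0,0],[0,0,0]],"claw":[1,1,1,1,1,1,1,1]}'
python3 -m handwheel '{"delta_pos":[[0,0,1],[0,0,0],[0,0,-20],[0,0,-20],[0,0,-15],[0,0,0],[0,0,0],[0,0,0]],"rotation":[[0,0,0],[0,0,0],[0,0,0],[0,0,0],[0,0,0],[0,0,0],[0,0,0],[0,0,0]],"claw":[1,1,1,1,-0.15,-0.15,-0.15,-0.15]}'
python3 - <<'E'
from h import *
to((.6132,-.2004,.082))
s=robot.snapshot("side")
crop(s,"s13.png",245,165,335,275,6)
E
```

```text
time: 27.6
tool_pos: [0.6143, -0.2003, 0.0782]
ee_rot: [-3.135, -0.003, -1.655]
wrist_force: [-5.0, 1.1, 18.3]
width: 0.0006
time: 28.6
tool_pos: [0.6122, -0.1989, 0.1247]
ee_rot: [3.139, 0.001, -1.655]
wrist_force: [0.2, -0.1, 0.2]
width: 0.0371
t 28.60 tcp [ 0.6122 -0.1989  0.1247] rpy [ 3.139e+00  1.000e-03 -1.655e+00] F [ 0.2 -0.1  0.2] w 0.0371 q [-0.4   0.32  1.25 -0.    1.57  1.25]
tool delta mm to [ 0.6132 -0.2004  0.082 ] = [ 1.4 -1.2 42.7]
```

View pics/s13.png

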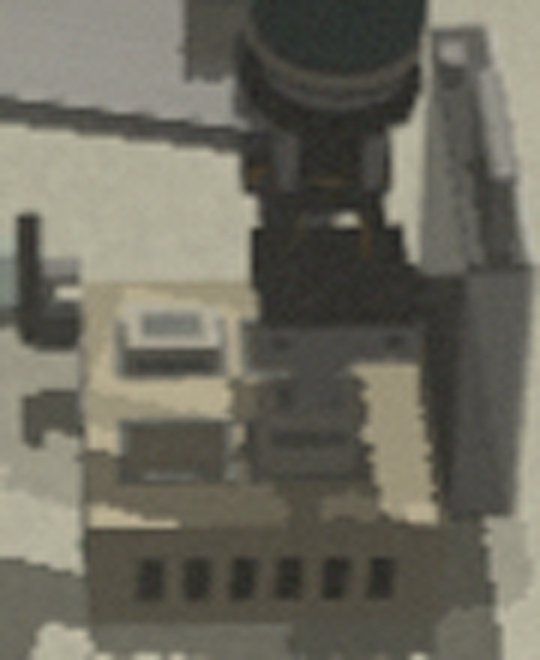

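```bash
python3 -m handwheel '{"delta_pos":[[1,-1,0],[0,0,0],[0,0,15],[0,0,15],[0,0,13],[0,0,0],[0,0,0],[0,0,0]],"rotation":[[0,0,0],[0,0,0],[0,0,0],[0,0,0],[0,0,0],[0,0,0],[0,0,0],[0,0,0]],"claw":[-0.15,-0.15,-0.15,-0.15,-0.15,-0.15,1,1]}'
python3 -m handwheel '{"delta_pos":[[0,0,0],[0,0,0],[0,0,0],[0,0,-20],[0,0,-35],[0,0,-40],[0,0,-35],[0,0,0]],"rotation":[[0,0,0],[0,0,0],[0,0,0],[0,0,0],[0,0,0],[0,0,0],[0,0,0],[0,0,0]],"claw":[1,1,1,1,1,1,1,1]}'
python3 - <<'E'
from h import *
to((.566,.196,.180))
t=robot.snapshot("top");s=robot.snapshot("side")
crop(s,"s14.png",200,80,335,275,4)
crop(t,"t14.png",150,100,360,240,3)
E
```

```text
time: 29.65
tool_pos: [0.6143, -0.2005, 0.084]
ee_rot: [-3.14, -0.001, -1.655]
wrist_force: [-0.4, -0.7, 0.0]
width: 0.0372
time: 30.65
tool_pos: [0.6154, -0.201, 0.2185]
ee_rot: [-3.133, -0.003, -1.655]
wrist_force: [0.5, -0.0, -0.4]
width: 0.0295
t 30.65 tcp [ 0.6154 -0.201   0.2185] rpy [-3.133e+00 -3.000e-03 -1.655e+00] F [ 0.5 -0.  -0.4] w 0.0295 q [-0.4   0.3   1.1  -0.    1.74  1.25]
tool delta mm to [0.566 0.196 0.18 ] = [-391.5   83.    36.6]
```

View pics/s14.png

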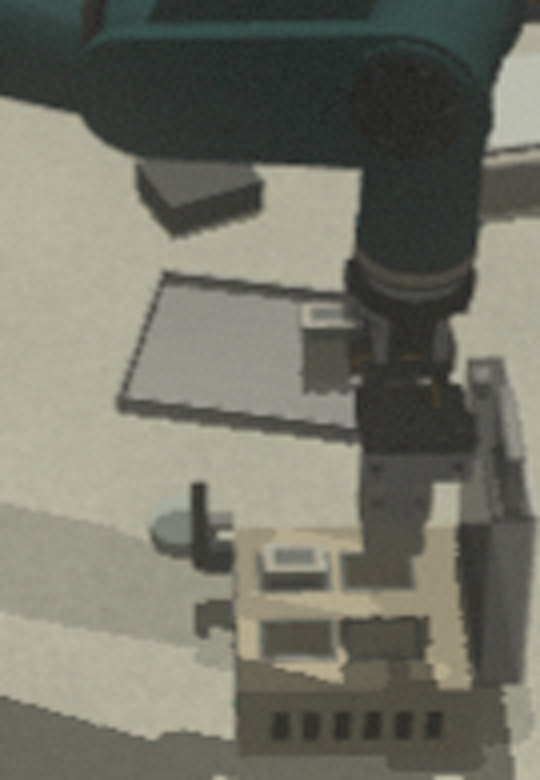

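View pics/t14.png

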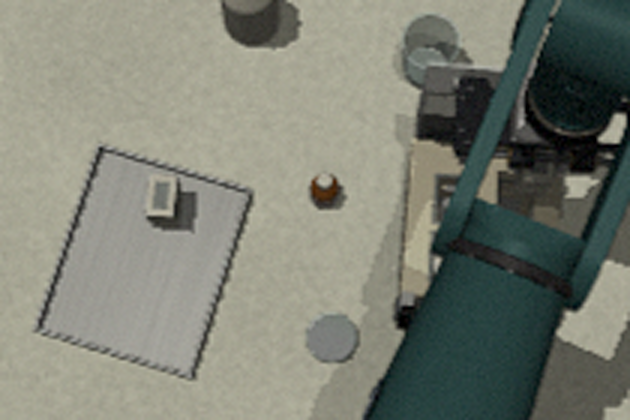

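```bash
python3 -m handwheel '{"delta_pos":[[-40,8,0],[-56,12,0],[-56,12,0],[-56,12,0],[-56,12,0],[-56,12,0],[-56,12,0],[-16,3,30]],"rotation":[[0,0,0],[0,0,0],[0,0,0],[0,0,0],[0,0,0],[0,0,0],[0,0,0],[0,0,0]],"claw":[1,1,1,1,1,1,1,1]}'
python3 - <<'E'
from h import *
s=robot.snapshot("side")
to((.566,.196,.044))
crop(s,"s15.png",200,80,335,275,4)
E
```

```text
time: 31.75
tool_pos: [0.5634, 0.2009, 0.1828]
ee_rot: [-3.14, 0.001, -1.651]
wrist_force: [0.5, -1.0, -1.8]
width: 0.0297
t 31.80 tcp [0.5602 0.2009 0.1758] rpy [ 3.131e+00 -1.000e-03 -1.650e+00] F [-1.3  0.9 -4.1] w 0.0298 q [0.25 0.2  1.3  0.   1.65 1.9 ]
tool delta mm to [0.566 0.196 0.044] = [  4.3  -7.6 131.7]
```

View pics/s15.png

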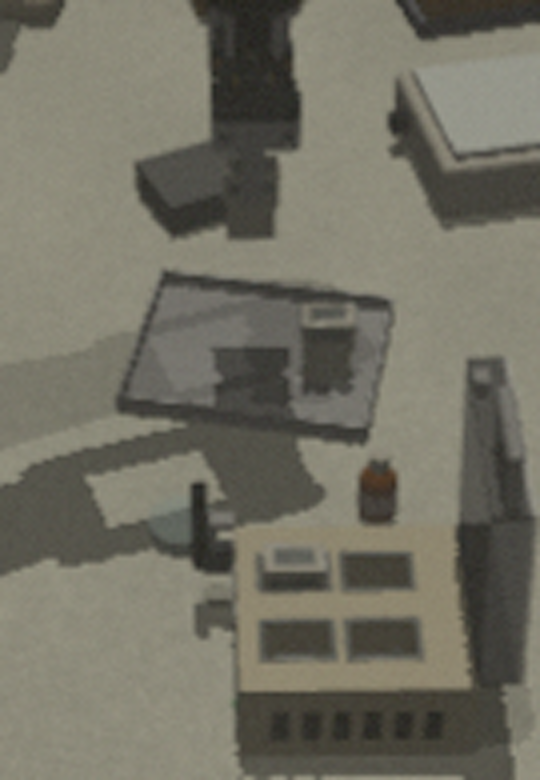

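```bash
python3 -m handwheel '{"delta_pos":[[2,-3,20],[0,0,35],[0,0,35],[0,0,30],[0,0,6],[0,0,0],[0,0,0],[0,0,0]],"rotation":[[0,0,0],[0,0,0],[0,0,0],[0,0,0],[0,0,0],[0,0,0],[0,0,0],[0,0,0]],"claw":[1,1,1,1,1,1,1,1]}'
python3 - <<'E'
from h import *
to((.566,.196,.042))
E
```

```text
time: 32.8
tool_pos: [0.5678, 0.1953, 0.0587]
ee_rot: [-3.139, 0.001, -1.655]
wrist_force: [0.2, 0.4, -0.7]
width: 0.0299
t 32.80 tcp [0.5678 0.1953 0.0587] rpy [-3.139e+00  1.000e-03 -1.655e+00] F [ 0.2  0.4 -0.7] w 0.0299 q [ 0.24  0.27  1.46 -0.    1.41  1.89]
tool delta mm to [0.566 0.196 0.042] = [-0.6  1.9 16.7]
```

```bash
python3 -m handwheel '{"delta_pos":[[0,0,6],[0,0,6],[0,0,5],[0,0,0],[0,0,0],[0,0,0],[0,0,0],[0,0,0]],"rotation":[[0,0,0],[0,0,0],[0,0,0],[0,0,0],[0,0,0],[0,0,0],[0,0,0],[0,0,0]],"claw":[1,1,1,1,1,-0.1,-0.1,-0.1]}'
python3 -m handwheel '{"delta_pos":[[0,0,0],[0,0,-30],[0,0,-45],[0,0,-45],[0,0,-30],[50,-10,0],[60,-5,0],[60,0,0]],"rotation":[[0,0,0],[0,0,0],[0,0,0],[0,0,0],[0,0,0],[0,0,0],[0,0,0],[0,0,0]],"claw":[-0.1,-0.1,-0.1,-0.1,-0.1,1,1,1]}'
python3 - <<'E'
from h import *
to((.5571,-.1294,.100))
s=robot.snapshot("side")
crop(s,"s16.png",200,80,335,275,4)
E
```

```text
time: 33.8
tool_pos: [0.5667, 0.195, 0.0395]
ee_rot: [3.141, -0.0, -1.655]
wrist_force: [0.6, 0.3, 0.2]
width: 0.0514
time: 34.8
tool_pos: [0.5675, 0.0229, 0.19]
ee_rot: [-3.141, -0.0, -1.654]
wrist_force: [0.8, -0.1, -0.0]
width: 0.0253
t 34.80 tcp [0.5675 0.0229 0.19  ] rpy [-3.141 -0.    -1.654] F [ 0.8 -0.1 -0. ] w 0.0253 q [-0.06  0.13  1.35 -0.    1.66  1.59]
tool delta mm to [ 0.5571 -0.1294  0.1   ] = [152.6  -2.3  90. ]
```

View pics/s16.png

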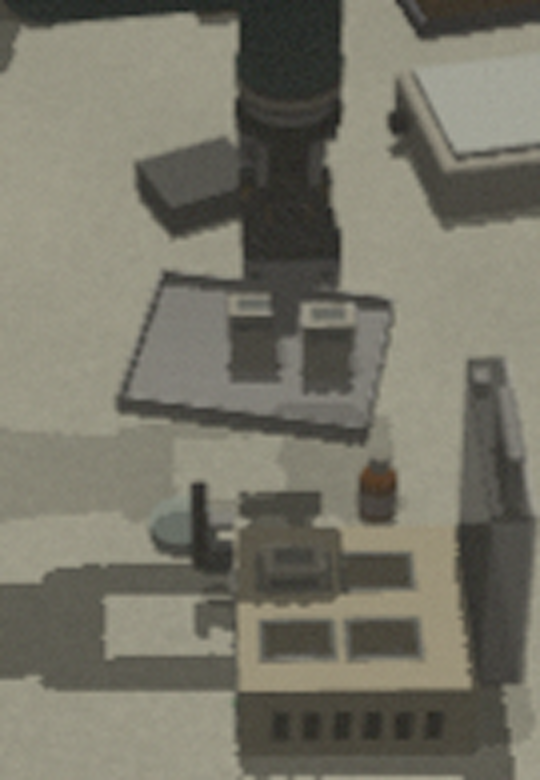

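```bash
python3 -m handwheel '{"delta_pos":[[40,-1,0],[50,-1,0],[50,-1,0],[12,0,20],[0,0,25],[0,0,25],[0,0,18],[0,0,0]],"rotation":[[0,0,0],[0,0,0],[0,0,0],[0,0,0],[0,0,0],[0,0,0],[0,0,0],[0,0,0]],"claw":[1,1,1,1,1,1,1,1]}'
python3 - <<'E'
from h import *
to((.5571,-.1294,.0765))
E
```

```text
time: 35.85
tool_pos: [0.5566, -0.1267, 0.1002]
ee_rot: [3.138, 0.001, -1.655]
wrist_force: [-0.6, -0.2, -0.1]
width: 0.0004
t 35.85 tcp [ 0.5566 -0.1267  0.1002] rpy [ 3.138e+00  1.000e-03 -1.655e+00] F [-0.6 -0.2 -0.1] w 0.0004 q [-0.32  0.18  1.48 -0.    1.49  1.33]
tool delta mm to [ 0.5571 -0.1294  0.0765] = [ 2.6 -0.8 23.7]
```

```bash
python3 -m handwheel '{"delta_pos":[[2,-1,0],[0,0,6],[0,0,5],[0,0,5],[0,0,5],[0,0,4],[0,0,2],[0,0,0]],"rotation":[[0,0,0],[0,0,0],[0,0,0],[0,0,0],[0,0,0],[0,0,0],[0,0,0],[0,0,0]],"claw":[1,1,1,1,1,1,1,1]}'
python3 -m handwheel '{"delta_pos":[[0,0,1],[0,0,0],[0,0,-20],[0,0,-20],[0,0,-15],[0,0,0],[0,0,0],[0,0,0]],"rotation":[[0,0,0],[0,0,0],[0,0,0],[0,0,0],[0,0,0],[0,0,0],[0,0,0],[0,0,0]],"claw":[1,1,1,1,-0.15,-0.15,-0.15,-0.15]}'
python3 - <<'E'
from h import *
to((.5571,-.1294,.082))
E
```

```text
time: 36.85
tool_pos: [0.5602, -0.1304, 0.0799]
ee_rot: [-3.136, -0.003, -1.655]
wrist_force: [-3.5, 0.9, 14.3]
width: 0.0002
time: 37.85
tool_pos: [0.5579, -0.1292, 0.1278]
ee_rot: [3.139, 0.0, -1.655]
wrist_force: [0.3, -0.2, -0.7]
width: 0.0367
t 37.85 tcp [ 0.5579 -0.1292  0.1278] rpy [ 3.139  0.    -1.655] F [ 0.3 -0.2 -0.7] w 0.0367 q [-0.33  0.17  1.44 -0.    1.54  1.33]
tool delta mm to [ 0.5571 -0.1294  0.082 ] = [ 0.3  0.7 45.8]
```

```bash
python3 -m handwheel '{"delta_pos":[[0,0,0],[0,0,0],[0,0,15],[0,0,15],[0,0,15],[0,0,0],[0,0,0],[0,0,0]],"rotation":[[0,0,0],[0,0,0],[0,0,0],[0,0,0],[0,0,0],[0,0,0],[0,0,0],[0,0,0]],"claw":[-0.15,-0.15,-0.15,-0.15,-0.15,-0.15,1,1]}'
python3 -m handwheel '{"delta_pos":[[0,0,0],[0,0,0],[0,0,0],[0,0,-20],[0,0,-35],[0,0,-40],[0,0,-35],[0,0,0]],"rotation":[[0,0,0],[0,0,0],[0,0,0],[0,0,0],[0,0,0],[0,0,0],[0,0,0],[0,0,0]],"claw":[1,1,1,1,1,1,1,1]}'
python3 - <<'E'
from h import *
to((.504,.215,.180))
t=robot.snapshot("top");s=robot.snapshot("side")
crop(s,"s17.png",200,80,335,275,4)
crop(t,"t17.png",150,100,360,240,3)
E
```

```text
time: 38.85
tool_pos: [0.559, -0.1296, 0.0849]
ee_rot: [-3.14, -0.001, -1.655]
wrist_force: [0.4, -0.1, 0.4]
width: 0.0376
time: 39.85
tool_pos: [0.56, -0.1299, 0.2174]
ee_rot: [-3.135, -0.002, -1.655]
wrist_force: [-1.0, -0.0, -0.3]
width: 0.0296
t 39.85 tcp [ 0.56   -0.1299  0.2174] rpy [-3.135e+00 -2.000e-03 -1.655e+00] F [-1.  -0.  -0.3] w 0.0296 q [-0.33  0.14  1.29 -0.    1.7   1.33]
tool delta mm to [0.504 0.215 0.18 ] = [-339.    85.1   36.3]
```

View pics/s17.png

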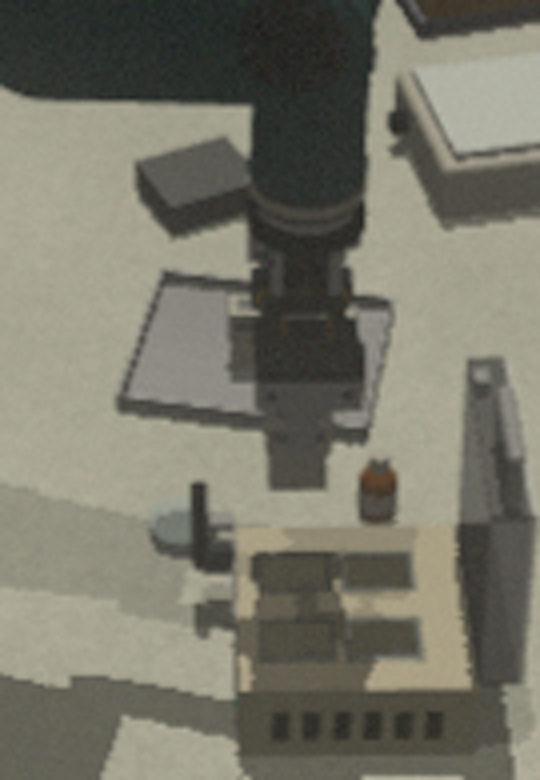

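View pics/t17.png

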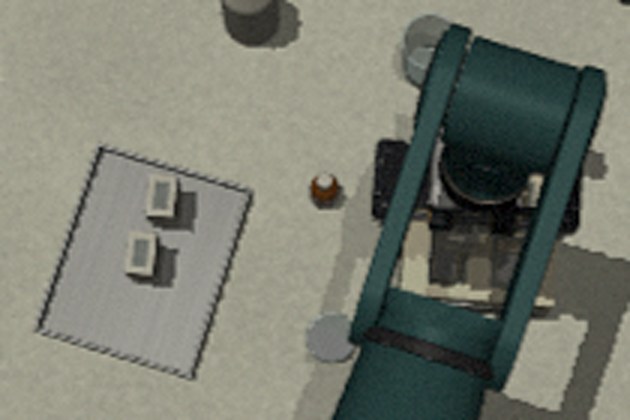

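```bash
python3 -m handwheel '{"delta_pos":[[-40,10,0],[-48,12,0],[-50,13,0],[-50,13,0],[-50,13,0],[-50,13,0],[-50,11,0],[0,0,30]],"rotation":[[0,0,0],[0,0,0],[0,0,0],[0,0,0],[0,0,0],[0,0,0],[0,0,0],[0,0,0]],"claw":[1,1,1,1,1,1,1,1]}'
python3 -m handwheel '{"delta_pos":[[0,0,10],[0,0,35],[0,0,35],[0,0,30],[0,0,10],[0,0,0],[0,0,0],[0,0,0]],"rotation":[[0,0,0],[0,0,0],[0,0,0],[0,0,0],[0,0,0],[0,0,0],[0,0,0],[0,0,0]],"claw":[1,1,1,1,1,1,1,1]}'
python3 - <<'E'
from h import *
to((.504,.215,.042))
s=robot.snapshot("side")
crop(s,"s18.png",200,80,335,275,4)
E
```

```text
time: 40.95
tool_pos: [0.5015, 0.2182, 0.1832]
ee_rot: [-3.141, 0.001, -1.65]
wrist_force: [1.2, -0.2, -0.5]
width: 0.0299
time: 41.95
tool_pos: [0.5032, 0.2148, 0.0656]
ee_rot: [-3.139, 0.001, -1.655]
wrist_force: [0.3, -0.1, -0.5]
width: 0.0302
t 41.95 tcp [0.5032 0.2148 0.0656] rpy [-3.139e+00  1.000e-03 -1.655e+00] F [ 0.3 -0.1 -0.5] w 0.0302 q [ 0.3   0.15  1.59 -0.    1.41  1.96]
tool delta mm to [0.504 0.215 0.042] = [-0.2 -0.7 23.6]
```

View pics/s18.png

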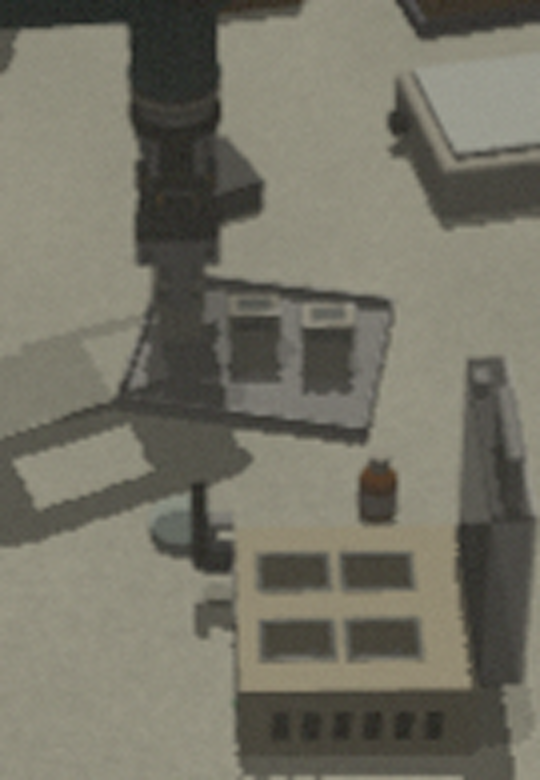

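```bash
python3 -m handwheel '{"delta_pos":[[0,0,8],[0,0,8],[0,0,6],[0,0,0],[0,0,1],[0,0,0],[0,0,0],[0,0,0]],"rotation":[[0,0,0],[0,0,0],[0,0,0],[0,0,0],[0,0,0],[0,0,0],[0,0,0],[0,0,0]],"claw":[1,1,1,1,1,-0.1,-0.1,-0.1]}'
python3 -m handwheel '{"delta_pos":[[0,0,0],[0,0,-30],[0,0,-45],[0,0,-45],[0,0,-45],[0,0,-40],[0,0,-40],[0,0,-20]],"rotation":[[0,0,0],[0,0,0],[0,0,0],[0,0,0],[0,0,0],[0,0,-0.18],[0,0,-0.18],[0,0,-0.18]],"claw":[-0.1,-0.1,-0.1,-0.1,-0.1,0.36,0.36,0.36]}'
python3 - <<'E'
from h import *
st()
t=robot.snapshot("top");s=robot.snapshot("side")
crop(s,"s19.png",200,80,335,275,4)
crop(t,"t19.png",150,100,360,240,3)
E
```

```text
time: 43.0
tool_pos: [0.5021, 0.2145, 0.0407]
ee_rot: [3.141, -0.0, -1.655]
wrist_force: [0.5, 0.4, -0.1]
width: 0.0513
time: 44.0
tool_pos: [0.5028, 0.2148, 0.3091]
ee_rot: [-3.137, -0.001, -1.109]
wrist_force: [1.3, -0.4, -1.0]
width: 0.0302
t 44.00 tcp [0.5028 0.2148 0.3091] rpy [-3.137e+00 -1.000e-03 -1.109e+00] F [ 1.3 -0.4 -1. ] w 0.0302 q [ 0.3   0.08  1.17 -0.    1.88  1.41]
```

View pics/s19.png

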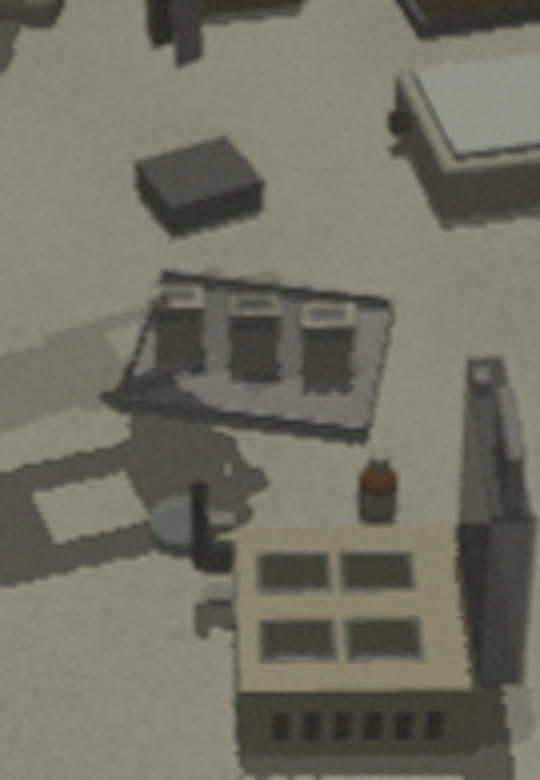

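View pics/t19.png

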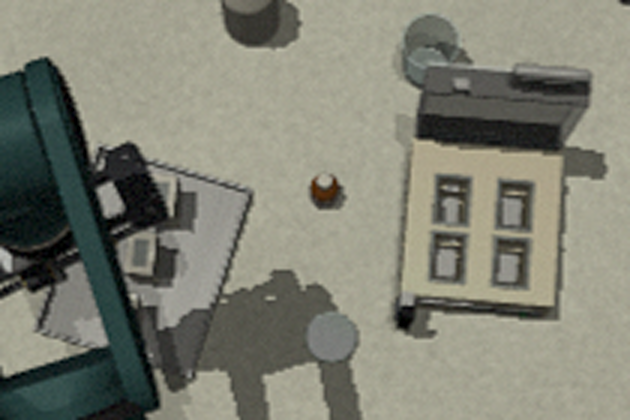

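```bash
python3 -m handwheel '{"delta_pos":[[0,0,-4],[0,0,-4],[0,0,-4],[0,0,-4],[0,0,-5],[0,0,-5],[0,0,0],[0,0,0]],"rotation":[[0,0,-0.171],[0,0,-0.171],[0,0,-0.171],[0,0,-0.171],[0,0,-0.171],[0,0,-0.171],[0,0,0],[0,0,0]],"claw":[0.36,0.36,0.36,0.36,0.36,0.36,0.36,0.36]}'
python3 - <<'E'
from h import *
to((.640,-.205,.340))
E
```

```text
time: 45.1
tool_pos: [0.502, 0.2145, 0.3309]
ee_rot: [3.141, 0.002, -0.093]
wrist_force: [-0.2, -0.5, -0.9]
width: 0.03
t 45.10 tcp [0.502  0.2145 0.3309] rpy [ 3.141e+00  2.000e-03 -9.300e-02] F [-0.2 -0.5 -0.9] w 0.0300 q [ 0.3   0.09  1.12 -0.    1.93  0.39]
tool delta mm to [ 0.64  -0.205  0.34 ] = [176.2 405.   -9.1]
```

```bash
python3 -m handwheel '{"delta_pos":[[15,45,-1],[23,52,-1],[23,52,-1],[23,52,-1],[23,52,-1],[23,52,-1],[23,50,-1],[23,50,-2]],"rotation":[[0,0,0],[0,0,0],[0,0,0],[0,0,0],[0,0,0],[0,0,0],[0,0,0],[0,0,0]],"claw":[0.36,0.36,0.36,0.36,0.36,0.36,0.36,0.36]}'
python3 - <<'E'
from h import *
to((.6825,-.208,.335))
t=robot.snapshot("top");s=robot.snapshot("side")
crop(s,"s20.png",200,80,335,275,4)
crop(t,"t20.png",150,80,360,240,3)
E
```

```text
time: 46.1
tool_pos: [0.6418, -0.2062, 0.3403]
ee_rot: [-3.141, 0.001, -0.092]
wrist_force: [0.1, 0.9, 0.2]
width: 0.03
t 46.10 tcp [ 0.6418 -0.2062  0.3403] rpy [-3.141e+00  1.000e-03 -9.200e-02] F [0.1 0.9 0.2] w 0.0300 q [-0.39  0.41  0.71  0.    2.02 -0.3 ]
tool delta mm to [ 0.6825 -0.208   0.335 ] = [40.7 -2.   5.3]
```

View pics/s20.png

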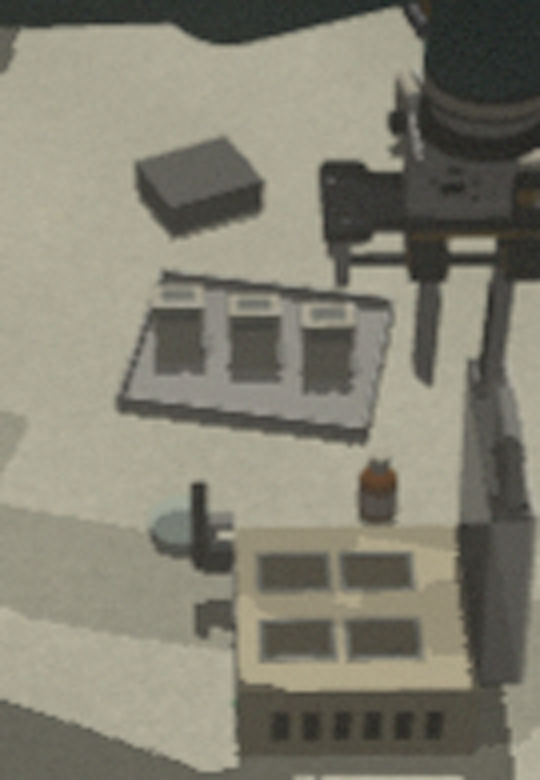

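View pics/t20.png

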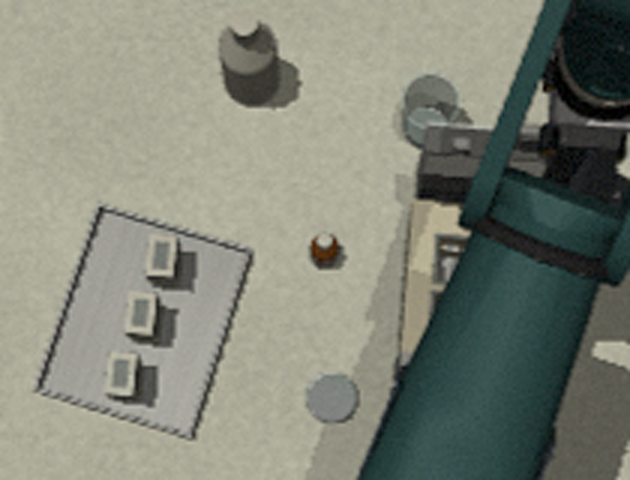

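```bash
python3 -m handwheel '{"delta_pos":[[20,-1,2],[21,-1,3],[0,0,0],[0,0,15],[0,0,20],[0,0,20],[0,0,3],[0,0,0]],"rotation":[[0,0,0],[0,0,0],[0,0,0],[0,0,0],[0,0,0],[0,0,0],[0,0,0],[0,0,0]],"claw":[0.36,0.36,0.36,0.36,0.36,0.36,0.36,0.36]}'
python3 -m handwheel '{"delta_pos":[[0,0,0],[0,0,0],[0,0,0],[0,0,0],[0,0,0],[0,0,0],[0,0,0],[0,0,0]],"rotation":[[0,0,0],[0,0,0],[0,0,0],[0,0,0],[0,0,0],[0,0,0],[0,0,0],[0,0,0]],"claw":[1,1,1,1,1,1,1,1]}'
python3 - <<'E'
from h import *
st()
s=robot.snapshot("side")
crop(s,"s21.png",200,80,355,275,4)
E
```

```text
time: 47.2
tool_pos: [0.6821, -0.2058, 0.2789]
ee_rot: [3.141, -0.0, -0.089]
wrist_force: [0.3, 1.1, -0.3]
width: 0.0301
time: 48.2
tool_pos: [0.683, -0.2062, 0.2792]
ee_rot: [3.141, -0.002, -0.089]
wrist_force: [2.1, 0.3, 4.9]
width: 0.011
t 48.20 tcp [ 0.683  -0.2062  0.2792] rpy [ 3.141e+00 -2.000e-03 -8.900e-02] F [2.1 0.3 4.9] w 0.0110 q [-0.37  0.48  0.74  0.    1.92 -0.28]
```

View pics/s21.png

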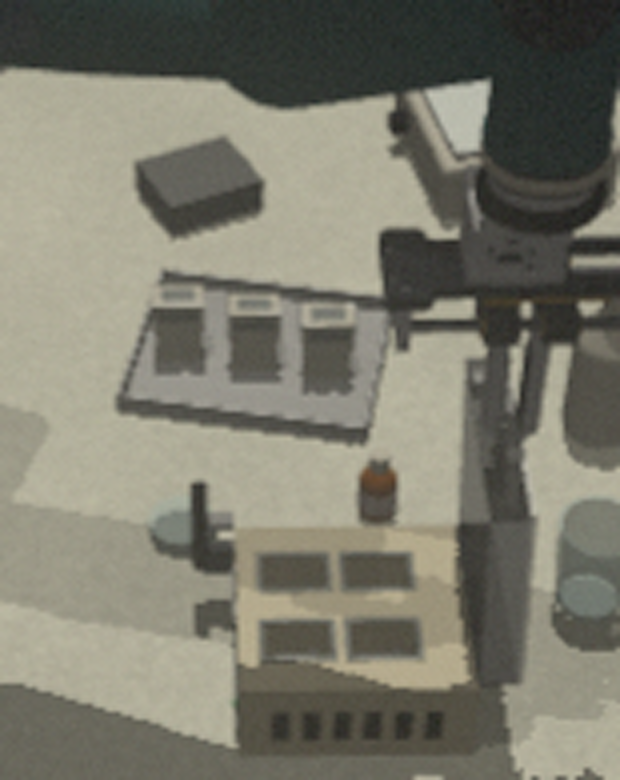

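```bash
python3 -m handwheel '{"delta_pos":[[-13.3,0,0.1],[-13.3,0,1],[-13.2,0,1.8],[-13.1,0,2.7],[-12.9,0,3.5],[-12.6,0,4.3],[-12.3,0,5.1],[-12,0,5.9]],"rotation":[[0,0,0],[0,0,0],[0,0,0],[0,0,0],[0,0,0],[0,0,0],[0,0,0],[0,0,0]],"claw":[1,1,1,1,1,1,1,1]}'
python3 -m handwheel '{"delta_pos":[[-11.6,0,6.6],[-11.1,0,7.3],[-10.7,0,8],[-10.1,0,8.7],[-9.6,0,9.3],[-9,0,9.9],[-8.3,0,10.4],[-7.6,0,10.9]],"rotation":[[0,0,0],[0,0,0],[0,0,0],[0,0,0],[0,0,0],[0,0,0],[0,0,0],[0,0,0]],"claw":[1,1,1,1,1,1,1,1]}'
python3 - <<'E'
from h import *
st()
s=robot.snapshot("side")
crop(s,"s22.png",200,80,355,275,4)
E
```

```text
time: 49.25
tool_pos: [0.5805, -0.1966, 0.2534]
ee_rot: [-3.141, -0.002, -0.088]
wrist_force: [1.9, 0.8, 1.9]
width: 0.0111
time: 50.25
tool_pos: [0.5024, -0.1892, 0.1818]
ee_rot: [-3.14, -0.0, -0.088]
wrist_force: [3.3, 2.6, 0.7]
width: 0.0108
t 50.25 tcp [ 0.5024 -0.1892  0.1818] rpy [-3.14  -0.    -0.088] F [3.3 2.6 0.7] w 0.0108 q [-0.47  0.06  1.44  0.    1.64 -0.38]
```

View pics/s22.png

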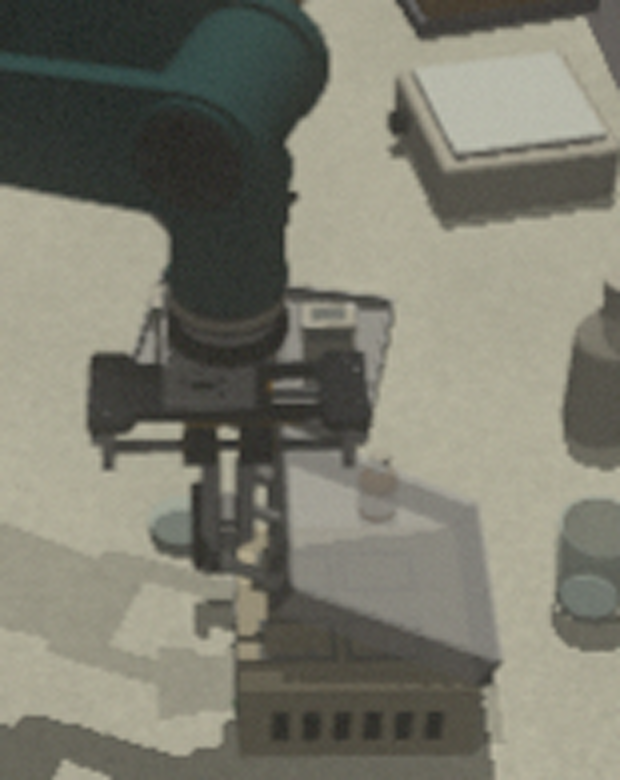

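```bash
python3 -m handwheel '{"delta_pos":[[-6.9,0,11.4],[-6.2,0,11.8],[-5.4,0,12.2],[-4.7,0,12.5],[-3.9,0,12.8],[-3,0,13],[-2.2,0,13.1],[-1.4,0,13.3]],"rotation":[[0,0,0],[0,0,0],[0,0,0],[0,0,0],[0,0,0],[0,0,0],[0,0,0],[0,0,0]],"claw":[1,1,1,1,1,1,1,1]}'
python3 -m handwheel '{"delta_pos":[[0,0,2],[0,0,1],[0,0,1],[0,0,0],[0,0,0],[0,0,0],[0,0,0],[0,0,0]],"rotation":[[0,0,0],[0,0,0],[0,0,0],[0,0,0],[0,0,0],[0,0,0],[0,0,0],[0,0,0]],"claw":[1,1,1,1,1,1,1,1]}'
python3 - <<'E'
from h import *
st()
s=robot.snapshot("side")
crop(s,"s23.png",200,80,355,275,4)
E
```

```text
time: 51.3
tool_pos: [0.4691, -0.1867, 0.082]
ee_rot: [-3.141, -0.001, -0.089]
wrist_force: [1.1, 5.8, 36.7]
width: 0.0108
time: 52.3
tool_pos: [0.4692, -0.187, 0.0818]
ee_rot: [3.141, -0.002, -0.089]
wrist_force: [-3.0, 6.5, 15.6]
width: 0.0112
t 52.30 tcp [ 0.4692 -0.187   0.0818] rpy [ 3.141e+00 -2.000e-03 -8.900e-02] F [-3.   6.5 15.6] w 0.0112 q [-0.49  0.04  1.66  0.    1.43 -0.4 ]
```

View pics/s23.png

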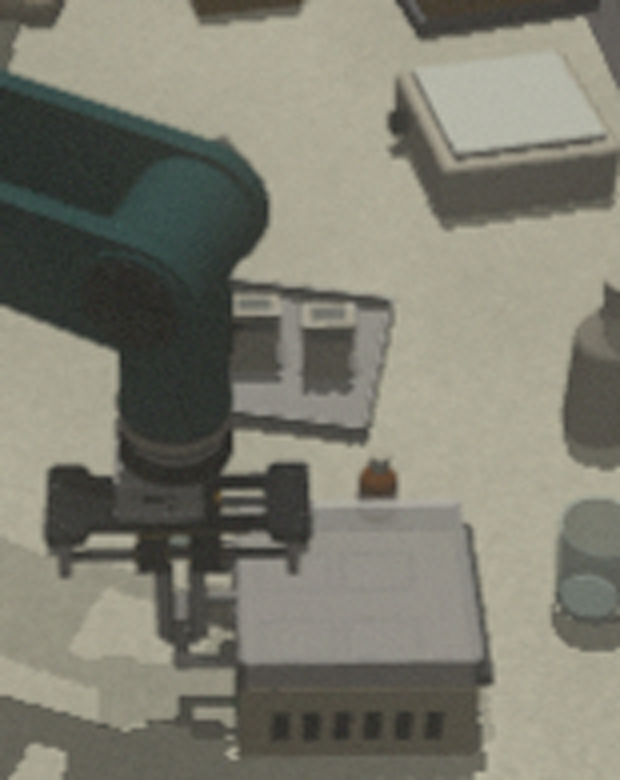

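```bash
python3 -m handwheel '{"delta_pos":[[0,0,0],[0,0,0],[0,0,0],[0,0,-20],[0,0,-25],[0,0,-25],[30,0,0],[30,0,0]],"rotation":[[0,0,0],[0,0,0],[0,0,0],[0,0,0],[0,0,0],[0,0,0],[0,0,0],[0,0,0]],"claw":[0.36,0.36,0.36,0.36,0.36,0.36,1,1]}'
python3 -m handwheel '{"delta_pos":[[0,0,0],[0,0,10],[0,0,10],[0,0,10],[0,0,0],[0,0,0],[0,0,0],[0,0,0]],"rotation":[[0,0,0],[0,0,0],[0,0,0],[0,0,0],[0,0,0],[0,0,0],[0,0,0],[0,0,0]],"claw":[1,1,1,1,1,1,1,1]}'
python3 - <<'E'
from h import *
st()
E
```

```text
time: 53.35
tool_pos: [0.5291, -0.1929, 0.1485]
ee_rot: [3.141, 0.0, -0.09]
wrist_force: [0.7, -0.1, -0.6]
width: 0.0139
time: 54.35
tool_pos: [0.529, -0.1925, 0.119]
ee_rot: [3.141, -0.001, -0.089]
wrist_force: [-0.3, 0.2, -1.4]
width: 0.0005
t 54.35 tcp [ 0.529  -0.1925  0.119 ] rpy [ 3.141e+00 -1.000e-03 -8.900e-02] F [-0.3  0.2 -1.4] w 0.0005 q [-0.45  0.15  1.48 -0.    1.52 -0.36]
```

```bash
python3 -m handwheel '{"delta_pos":[[0,0,4],[0,0,4],[0,0,3],[0,0,2],[0,0,2],[0,0,1],[0,0,0],[0,0,0]],"rotation":[[0,0,0],[0,0,0],[0,0,0],[0,0,0],[0,0,0],[0,0,0],[0,0,0],[0,0,0]],"claw":[1,1,1,1,1,1,1,1]}'
python3 -m handwheel '{"delta_pos":[[0,0,1],[0,0,1],[0,0,0],[0,0,0],[0,0,0],[0,0,0],[0,0,0],[0,0,0]],"rotation":[[0,0,0],[0,0,0],[0,0,0],[0,0,0],[0,0,0],[0,0,0],[0,0,0],[0,0,0]],"claw":[1,1,1,1,1,1,1,1]}'
```

```text
time: 55.35
tool_pos: [0.5286, -0.1923, 0.1061]
ee_rot: [3.141, -0.001, -0.089]
wrist_force: [-5.5, 2.2, 14.3]
width: 0.0008
time: 56.35
tool_pos: [0.5286, -0.1924, 0.1059]
ee_rot: [3.14, -0.002, -0.089]
wrist_force: [-8.1, 3.5, 18.9]
width: 0.0003
```

```bash
python3 -m handwheel '{"delta_pos":[[0,0,-25],[0,0,-35],[-10,-30,0],[-10,-40,0],[-10,-40,0],[-16,-23,0],[0,0,0],[0,0,0]],"rotation":[[0,0,0],[0,0,0],[0,0,0],[0,0,0],[0,0,0],[0,0,0],[0,0,0],[0,0,0]],"claw":[1,1,1,1,1,1,1,1]}'
python3 - <<'E'
from h import *
to((.492,-.056,.110))
t=robot.snapshot("top");s=robot.snapshot("side")
crop(s,"s24.png",200,80,355,275,4)
crop(t,"t24.png",150,80,360,240,3)
E
```

```text
time: 57.35
tool_pos: [0.4951, -0.0564, 0.1606]
ee_rot: [3.141, -0.001, -0.089]
wrist_force: [-0.2, -0.2, 0.2]
width: 0.0003
t 57.35 tcp [ 0.4951 -0.0564  0.1606] rpy [ 3.141e+00 -1.000e-03 -8.900e-02] F [-0.2 -0.2  0.2] w 0.0003 q [-0.23 -0.02  1.57 -0.    1.59 -0.14]
tool delta mm to [ 0.492 -0.056  0.11 ] = [-3.2 -0.2 50.6]
```

View pics/s24.png

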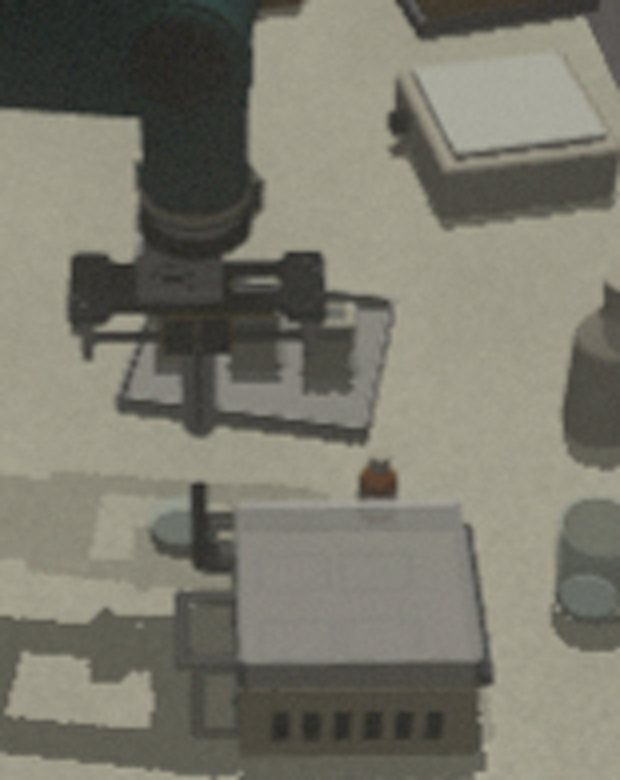

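View pics/t24.png

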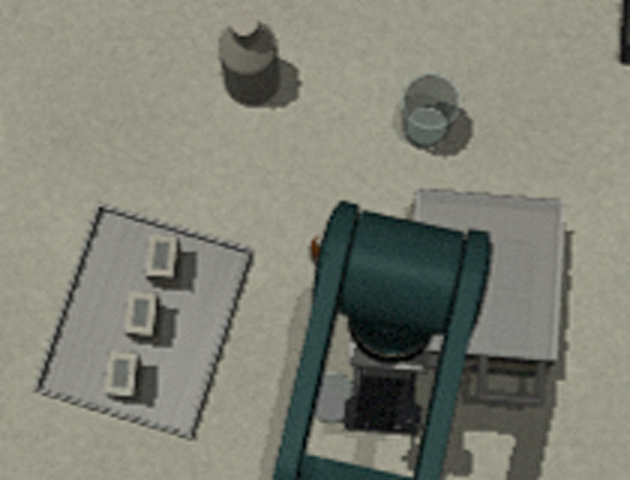

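The side view shows the lid shut and the knob at (199,520), still in its slid-aside position. The closed fingers are above and to its left. The top view shows all three cartridges standing in the tray, at about (162,257), (142,315) and (122,375). Next I descend and push the catch home.

```bash
python3 -m handwheel '{"delta_pos":[[-3,0,10],[0,0,14],[0,0,14],[0,0,12],[0,0,0],[0,6,0],[0,6,0],[0,0,0]],"rotation":[[0,0,0],[0,0,0],[0,0,0],[0,0,0],[0,0,0],[0,0,0],[0,0,0],[0,0,0]],"claw":[1,1,1,1,1,1,1,1]}'
python3 -m handwheel '{"delta_pos":[[0,4,0],[0,4,0],[0,4,0],[0,4,0],[0,4,0],[0,3,0],[0,0,0],[0,0,0]],"rotation":[[0,0,0],[0,0,0],[0,0,0],[0,0,0],[0,0,0],[0,0,0],[0,0,0],[0,0,0]],"claw":[1,1,1,1,1,1,1,1]}'
```

```text
time: 58.45
tool_pos: [0.4911, -0.0681, 0.1111]
ee_rot: [3.141, -0.001, -0.09]
wrist_force: [-0.4, -0.1, -0.8]
width: 0.0002
time: 59.45
tool_pos: [0.4889, -0.0895, 0.1109]
ee_rot: [-3.14, -0.001, -0.088]
wrist_force: [0.7, 5.7, 3.5]
width: 0.0002
```

```bash
python3 -m handwheel '{"delta_pos":[[0,2,0],[0,2,0],[0,2,0],[0,0,0],[0,0,0],[0,0,0],[0,0,0],[0,0,0]],"rotation":[[0,0,0],[0,0,0],[0,0,0],[0,0,0],[0,0,0],[0,0,0],[0,0,0],[0,0,0]],"claw":[1,1,1,1,1,1,1,1]}'
python3 -m handwheel '{"delta_pos":[[0,2,0],[0,1,0],[0,1,0],[0,0,0],[0,0,0],[0,0,0],[0,0,0],[0,0,0]],"rotation":[[0,0,0],[0,0,0],[0,0,0],[0,0,0],[0,0,0],[0,0,0],[0,0,0],[0,0,0]],"claw":[1,1,1,1,1,1,1,1]}'
python3 - <<'E'
from h import *
st()
s=robot.snapshot("side")
crop(s,"s25.png",215,165,335,275,6)
E
```

```text
time: 60.45
tool_pos: [0.4888, -0.0901, 0.111]
ee_rot: [-3.128, -0.0, -0.086]
wrist_force: [0.9, 19.4, 6.0]
width: 0.0007
time: 61.45
tool_pos: [0.4887, -0.0905, 0.1111]
ee_rot: [-3.121, -0.0, -0.085]
wrist_force: [1.8, 26.5, 7.9]
width: 0.0004
t 61.45 tcp [ 0.4887 -0.0905  0.1111] rpy [-3.121 -0.    -0.085] F [ 1.8 26.5  7.9] w 0.0004 q [-0.31  0.01  1.64  0.02  1.5  -0.23]
```

View pics/s25.png

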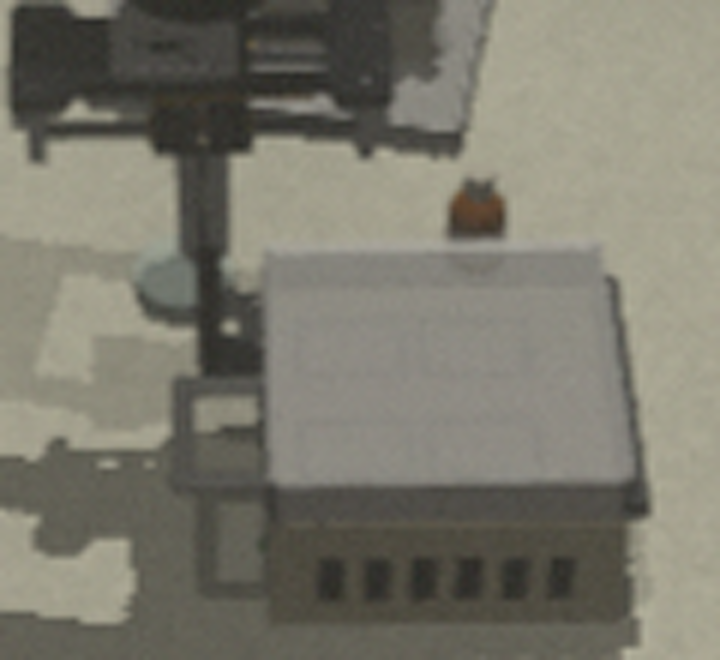

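```bash
python3 -m handwheel '{"delta_pos":[[0,-8,0],[0,-8,0],[0,-8,0],[0,0,-25],[0,0,-35],[-15,-30,-30],[-30,-45,-20],[-30,-45,0]],"rotation":[[0,0,0],[0,0,0],[0,0,0],[0,0,0],[0,0,0],[0,0,0],[0,0,0],[0,0,0]],"claw":[1,1,1,1,1,1,1,1]}'
python3 -m handwheel '{"delta_pos":[[-40,-30,0],[-40,-40,0],[-30,-45,0],[0,-45,0],[0,0,0],[0,0,0],[0,0,0],[0,0,0]],"rotation":[[0,0,0],[0,0,0],[0,0,0],[0,0,0],[0,0,0],[0,0,0],[0,0,0],[0,0,0]],"claw":[1,1,1,1,1,1,1,1]}'
python3 - <<'E'
from h import *
st()
t=robot.snapshot("top");s=robot.snapshot("side")
cv2.imwrite("pics/side26.png",s["color"][:,:,::-1]);cv2.imwrite("pics/top26.png",t["color"][:,:,::-1])
for n in("side","top"):
    a=cv2.imread(f"pics/{n}0.png");b=cv2.imread(f"pics/{n}26.png")
    x0,y0,x1,y1=(235,195,275,235) if n=="side" else (280,190,345,225)
    w=[cv2.resize(i[y0:y1,x0:x1],None,fx=8 if n=="side" else 6,fy=8 if n=="side" else 6,interpolation=cv2.INTER_NEAREST) for i in(a,b)]
    cv2.imwrite(f"pics/cmp_{n}.png",np.hstack(w) if n=="side" else np.vstack(w))
    for i in(a,b):
        c=i[y0:y1,x0:x1].max(2)<45
        ys,xs=np.nonzero(c);print(n,len(xs),xs.mean()+x0,ys.mean()+y0,ys.min()+y0,ys.max()+y0,xs.min()+x0,xs.max()+x0)
E
```

```text
time: 62.5
tool_pos: [0.4262, 0.0499, 0.2223]
ee_rot: [3.141, -0.004, -0.092]
wrist_force: [0.4, 0.4, 0.3]
width: 0.0006
time: 63.5
tool_pos: [0.3309, 0.2179, 0.2205]
ee_rot: [3.141, -0.0, -0.091]
wrist_force: [0.1, -0.5, 0.4]
width: 0.0004
t 63.50 tcp [0.3309 0.2179 0.2205] rpy [ 3.141 -0.    -0.091] F [ 0.1 -0.5  0.4] w 0.0004 q [ 0.44 -0.26  1.67 -0.    1.74  0.53]<stdin>:12: RuntimeWarning: Mean of empty slice.
  ret = ret.dtype.type(ret / rcount)
Traceback (most recent call last):
ValueError: zero-size array to reduction operation minimum which has no identity
```

View pics/cmp_side.png

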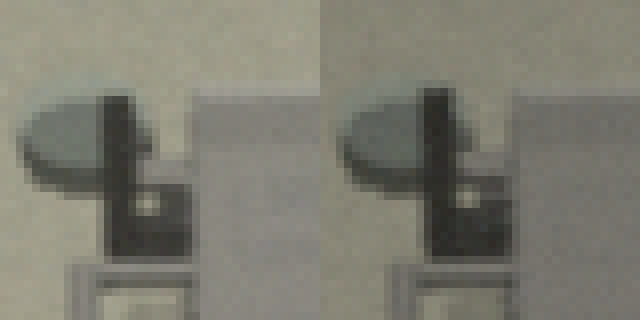

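View pics/top26.png

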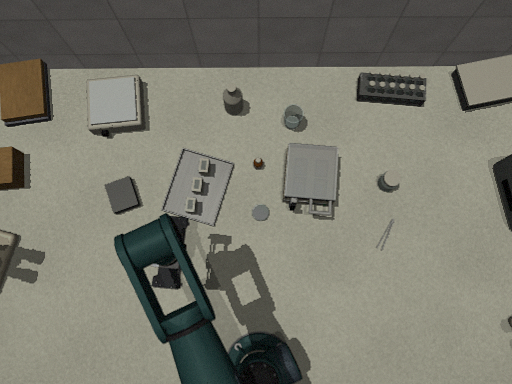

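View pics/side26.png

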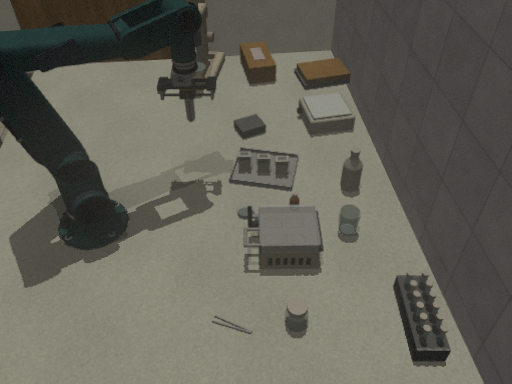

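Run:
```python
from h import *
a=cv2.imread("pics/side0.png",0).astype(float);b=cv2.imread("pics/side26.png",0).astype(float)
for x in (248,249,250): print(x,a[203:212,x].astype(int),b[203:212,x].astype(int),"|",a[223:232,x].astype(int),b[223:232,x].astype(int))
print("dark right part"); 
for x in (253,255,257): print(x,a[212:232,x].astype(int),b[212:232,x].astype(int))
s=dict(robot.snapshot("side"))
p0=proj(s,(.488,-.111,.126));p1=proj(s,(.488,-.101,.126));print("px per 10mm y",p1-p0)
ta=cv2.imread("pics/top0.png",0);tb=cv2.imread("pics/top26.png",0)
for y in (204,206,208,210): print(y,ta[y,284:304],tb[y,284:304])
t=robot.snapshot("top");print(proj(t,(.488,-.101,.12))-proj(t,(.488,-.111,.12)))
```

```text
248 [151 152 151 134  78  60  60  57  57] [127 129 116  71  50  48  44  44  50] | [ 75  76  75  83 112 134 110  86 122] [ 63  64  71  79  95 116  93  76 104]
249 [154 156 150 136  68  56  56  56  55] [130 126 118  73  49  43  45  43  40] | [ 54  55  48  54  90 136 107  91 133] [ 44  42  48  43  73 114  96  79 112]
250 [154 152 152 134  69  55  60  53  54] [131 131 115  64  46  42  42  45  45] | [ 54  56  57  57  92 135 112  97 140] [ 42  47  44  44  77 112  91  80 118]
dark right part
253 [ 94  75 102 130 128 122  88 118 146 117  67  63  60  60  63  90 132 108
  98 138] [ 82  80 115 112  93  70  98 131 115  59  50  49  49  50  49  79 115  93
  85 112]
255 [155 154 145 135 133 122  77  73  81  75  66  64  58  58  58  92 134 108
  97 138] [132 125 111 115 106  72  71  81  63  62  55  58  47  50  49  79 115  92
  79 111]
257 [155 158 143 131 133 124  81  71  71  72  75  65  57  58  62  95 136 104
  94 131] [133 122 112 114 105  72  69  80  59  57  60  51  44  48  51  81 116  91
  81 106]
px per 10mm y [-0.32397656 -2.42115527]
204 [142 143 146 137 125 108  44  46  32  10  29  22  13  55  77  78  75  83
  94  91] [149 155 143 131 108  37  37  15  33  19  25  24  61  84  76  78  74  88
  97  92]
206 [142 141 145 142 125 109  42  14   4   0   0   0  35  73  79  77  70 108
 147 145] [148 138 123 133 112  36  15   0   5   0   0  36  72  81  83  79  75 113
 159 153]
208 [143 135 136 136 119 122 104  18   0   0   0  26  60  77  79  73  69 113
 152 137] [147 146 139 123 130 105   0   0   5   0  28  66  79  80  77  78 115 158
 154 140]
210 [143 146 141 140 135 123 108  69  47  22  39  58  73  74  77  74  77  70
  70  90] [151 148 147 139 130 116  73  70  69  41  68  78  77  75  74  83  81  71
 110 141]
[-3.31104221  0.01514015]
```

Run:
```python
from h import *
to((.4795,-.058,.170));to((.4795,-.058,.116))
```

```text
t 63.70 tcp [0.3307 0.2185 0.2205] rpy [ 3.142 -0.    -0.09 ] F [ 0.4 -0.4  0. ] w 0.0004 q [ 0.44 -0.26  1.67 -0.    1.74  0.53]
tool delta mm to [ 0.4795 -0.058   0.17  ] = [173.1 262.   50.5]
t 63.70 tcp [0.3307 0.2185 0.2205] rpy [ 3.142 -0.    -0.09 ] F [ 0.4 -0.4  0. ] w 0.0004 q [ 0.44 -0.26  1.67 -0.    1.74  0.53]
tool delta mm to [ 0.4795 -0.058   0.116 ] = [173.1 262.  104.5]
```

```bash
python3 -m handwheel '{"delta_pos":[[24,36,0],[30,45,0],[30,45,0],[30,45,0],[30,45,10],[29,46,20],[0,0,20],[0,0,0]],"rotation":[[0,0,0],[0,0,0],[0,0,0],[0,0,0],[0,0,0],[0,0,0],[0,0,0],[0,0,0]],"claw":[1,1,1,1,1,1,1,1]}'
python3 - <<'E'
from h import *
to((.4795,-.066,.116))
E
```

```text
time: 64.7
tool_pos: [0.4784, -0.0579, 0.1684]
ee_rot: [-3.141, 0.005, -0.091]
wrist_force: [-0.9, 0.7, -0.3]
width: 0.0004
t 64.70 tcp [ 0.4784 -0.0579  0.1684] rpy [-3.141  0.005 -0.091] F [-0.9  0.7 -0.3] w 0.0004 q [-0.24 -0.05  1.58  0.    1.61 -0.15]
tool delta mm to [ 0.4795 -0.066   0.116 ] = [ 2.1  8.  52.4]
```

```bash
python3 -m handwheel '{"delta_pos":[[1,0,15],[0,0,15],[0,0,14],[0,0,8],[0,0,0],[0,8,0],[0,8,0],[0,6,0]],"rotation":[[0,0,0],[0,0,0],[0,0,0],[0,0,0],[0,0,0],[0,0,0],[0,0,0],[0,0,0]],"claw":[1,1,1,1,1,1,1,1]}'
python3 -m handwheel '{"delta_pos":[[0,3,0],[0,3,0],[0,3,0],[0,2,0],[0,2,0],[0,0,0],[0,0,0],[0,0,0]],"rotation":[[0,0,0],[0,0,0],[0,0,0],[0,0,0],[0,0,0],[0,0,0],[0,0,0],[0,0,0]],"claw":[1,1,1,1,1,1,1,1]}'
```

```text
time: 65.7
tool_pos: [0.4788, -0.0804, 0.1189]
ee_rot: [3.141, -0.001, -0.09]
wrist_force: [-0.1, -0.6, 0.4]
width: 0.0005
time: 66.7
tool_pos: [0.4776, -0.0895, 0.1184]
ee_rot: [-3.136, 0.0, -0.087]
wrist_force: [0.8, 7.9, 1.0]
width: 0.0003
```

```bash
python3 -m handwheel '{"delta_pos":[[0,2,0],[0,2,0],[0,2,0],[0,0,0],[0,0,0],[0,0,0],[0,0,0],[0,0,0]],"rotation":[[0,0,0],[0,0,0],[0,0,0],[0,0,0],[0,0,0],[0,0,0],[0,0,0],[0,0,0]],"claw":[1,1,1,1,1,1,1,1]}'
python3 - <<'E'
from h import *
st()
s=robot.snapshot("side")
crop(s,"s27.png",225,185,285,235,10)
E
```

```text
time: 67.7
tool_pos: [0.4774, -0.091, 0.1184]
ee_rot: [-3.127, 0.0, -0.085]
wrist_force: [1.4, 18.2, 2.1]
width: 0.0005
t 67.70 tcp [ 0.4774 -0.091   0.1184] rpy [-3.127  0.    -0.085] F [ 1.4 18.2  2.1] w 0.0005 q [-0.32 -0.02  1.65  0.01  1.51 -0.23]
```

View pics/s27.png

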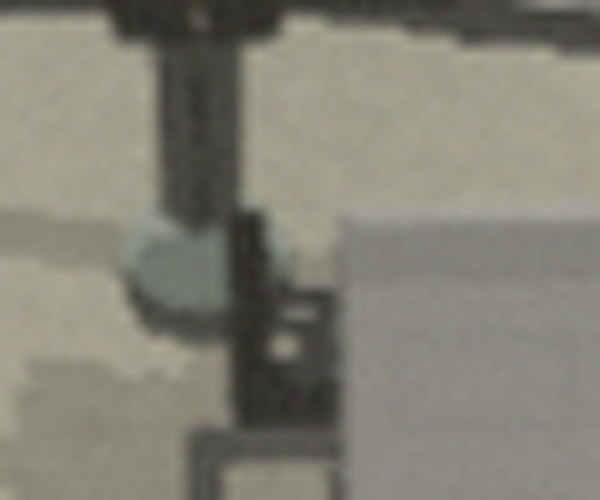

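```bash
python3 -m handwheel '{"delta_pos":[[0,-8,0],[0,-8,0],[0,-8,0],[0,0,-25],[0,0,-35],[-15,-30,-30],[-30,-45,-20],[-30,-45,0]],"rotation":[[0,0,0],[0,0,0],[0,0,0],[0,0,0],[0,0,0],[0,0,0],[0,0,0],[0,0,0]],"claw":[1,1,1,1,1,1,1,1]}'
python3 -m handwheel '{"delta_pos":[[-40,-30,0],[-40,-40,0],[-30,-45,0],[0,-45,0],[0,0,0],[0,0,0],[0,0,0],[0,0,0]],"rotation":[[0,0,0],[0,0,0],[0,0,0],[0,0,0],[0,0,0],[0,0,0],[0,0,0],[0,0,0]],"claw":[1,1,1,1,1,1,1,1]}'
python3 - <<'E'
from h import *
t=robot.snapshot("top");s=robot.snapshot("side")
cv2.imwrite("pics/side28.png",s["color"][:,:,::-1]);cv2.imwrite("pics/top28.png",t["color"][:,:,::-1])
A=cv2.imread("pics/top0.png");B=cv2.imread("pics/top28.png")
cv2.imwrite("pics/cmpt.png",np.hstack([cv2.resize(i[188:224,284:334],None,fx=8,fy=8,interpolation=cv2.INTER_NEAREST) for i in(A,B)]))
ga,gb=[cv2.cvtColor(i,cv2.COLOR_BGR2GRAY) for i in(A,B)]
for r in (204,206,207):
  for g in(ga,gb):
    row=g[r,284:304].astype(float);w=np.clip(60-row,0,None);print(r,284+(w*np.arange(20)).sum()/w.sum())
for r in (211,212,213,214): print(r,ga[r,306:336],gb[r,306:336])
# known heights: knob front face x', y for columns
c,sn=np.cos(DY),np.sin(DY)
def W(x,y,z): return (.596+x*c-y*sn,-.166+x*sn+y*c,z)
hy=None
for y in (.045,.05,.055,.06): print("knobfront y'",y,[proj(t,W(-.118,y,z)).round(2).tolist() for z in(.126,.115,.1)])
for y in (-.03,): print("handle",proj(t,W(-.125,y,.097)),proj(t,W(-.125,y-.03,.097)),proj(t,W(-.125,y+.03,.097)))
E
```

```text
time: 68.75
tool_pos: [0.4154, 0.0525, 0.2308]
ee_rot: [-3.142, -0.005, -0.091]
wrist_force: [0.2, 1.1, -0.3]
width: 0.0004
time: 69.75
tool_pos: [0.32, 0.22, 0.2285]
ee_rot: [3.141, -0.0, -0.091]
wrist_force: [-0.1, -0.6, -0.2]
width: 0.0005
204 293.6933333333333
204 292.2073732718894
206 293.16975308641975
206 292.0776397515528
207 292.9726443768997
207 291.9765100671141
211 [129 135 109 111 121 123 117 120 118 117 114 111 106 103 102 103  93  91
  89  91 104 109  97 116 124  97  71  72 108 145] [138 138 115 120 126 125 121 124 123 122 118 117 112 109 106 110  99  94
  92  98 109 114 101 120 127 102  77  72 116 152]
212 [122 116 102 107 120 125 127 134 136 136 134 132 120 124 123 123 119 115
 120 117 114 111 115 112 111  92  71  73 111 146] [126 119 102 109 125 132 136 139 141 140 140 135 128 133 127 129 125 126
 121 123 119 119 116 121 113  91  79  77 114 158]
213 [115 120 108  89  89  87  89  86  91  97  99 102 102 106 114 118 119 128
 125 133 130 132 130 132 116  88  75  75 109 143] [124 125 113  96  97  92  92  91  96 102 107 105 108 113 119 120 129 131
 133 138 140 135 138 135 122  96  77  74 111 154]
214 [122 123 125 121 116 105  82  42  43  52  68  79  79  87  94  90  90  95
  98  98  99  97  99 101 101  92  72  73 112 144] [128 127 126 125 125 111  87  41  47  53  75  78  85  94  94  94  96  95
 101 103 104 102 102  99 107 102  76  75 113 153]
knobfront y' 0.045 [[295.55, 206.09], [295.27, 206.71], [294.89, 207.54]]
knobfront y' 0.05 [[293.89, 205.96], [293.62, 206.58], [293.26, 207.41]]
knobfront y' 0.055 [[292.23, 205.82], [291.97, 206.45], [291.63, 207.28]]
knobfront y' 0.06 [[290.57, 205.69], [290.33, 206.32], [290.0, 207.15]]
handle [319.12521173 211.88887508] [328.92514463 212.66708034] [309.33406528 211.11128472]
```

View pics/cmpt.png

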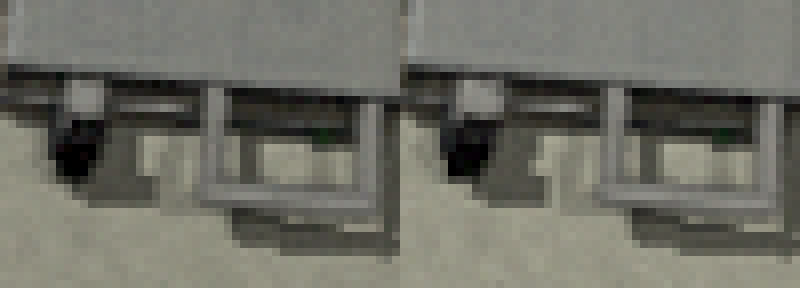

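```bash
python3 -m handwheel '{"delta_pos":[[0,0,0],[0,0,0],[0,0,0],[0,0,0],[0,0,0],[0,0,0],[0,0,0],[0,0,0]],"rotation":[[0,0,0.175],[0,0,0.175],[0,0,0.175],[0,0,0.175],[0,0,0.175],[0,0,0.175],[0,0,0.175],[0,0,0.175]],"claw":[1,1,1,1,1,1,1,1]}'
python3 -m handwheel '{"delta_pos":[[0,0,0],[0,0,0],[0,0,0],[0,0,0],[0,0,0],[0,0,0],[0,0,0],[0,0,0]],"rotation":[[0,0,0.17],[0,0,0],[0,0,0],[0,0,0],[0,0,0],[0,0,0],[0,0,0],[0,0,0]],"claw":[1,1,1,1,1,1,1,1]}'
python3 - <<'E'
from h import *
to((.485,-.050,.170))
E
```

```text
time: 70.85
tool_pos: [0.3198, 0.2205, 0.2285]
ee_rot: [-3.141, -0.0, -1.496]
wrist_force: [0.1, -0.6, -0.3]
width: 0.0005
time: 71.85
tool_pos: [0.3197, 0.2209, 0.2285]
ee_rot: [-3.141, -0.0, -1.659]
wrist_force: [0.1, 0.2, 0.6]
width: 0.0005
t 71.85 tcp [0.3197 0.2209 0.2285] rpy [-3.141 -0.    -1.659] F [0.1 0.2 0.6] w 0.0005 q [ 0.46 -0.28  1.66 -0.    1.76  2.12]
tool delta mm to [ 0.485 -0.05   0.17 ] = [ 255.3 -188.5   58.5]
```

```bash
python3 -m handwheel '{"delta_pos":[[36,-26,0],[45,-33,0],[45,-33,0],[45,-33,0],[45,-33,10],[39,-30,20],[0,0,28],[0,0,0]],"rotation":[[0,0,0],[0,0,0],[0,0,0],[0,0,0],[0,0,0],[0,0,0],[0,0,0],[0,0,0]],"claw":[1,1,1,1,1,1,1,1]}'
python3 -m handwheel '{"delta_pos":[[0,0,15],[0,0,15],[0,0,15],[0,0,11],[0,0,0],[0,0,0],[8,0,0],[8,0,0]],"rotation":[[0,0,0],[0,0,0],[0,0,0],[0,0,0],[0,0,0],[0,0,0],[0,0,0],[0,0,0]],"claw":[1,1,1,1,1,1,1,1]}'
python3 -m handwheel '{"delta_pos":[[5,0,0],[4,0,0],[3,0,0],[3,0,0],[2,0,0],[0,0,0],[0,0,0],[0,0,0]],"rotation":[[0,0,0],[0,0,0],[0,0,0],[0,0,0],[0,0,0],[0,0,0],[0,0,0],[0,0,0]],"claw":[1,1,1,1,1,1,1,1]}'
```

```text
time: 72.85
tool_pos: [0.4829, -0.0499, 0.1677]
ee_rot: [3.135, 0.001, -1.66]
wrist_force: [-0.4, 0.3, -0.5]
width: 0.0002
time: 73.85
tool_pos: [0.4833, -0.0664, 0.115]
ee_rot: [-3.14, -0.0, -1.659]
wrist_force: [-0.7, -0.1, 0.5]
width: 0.0004
time: 74.85
tool_pos: [0.4815, -0.0825, 0.1144]
ee_rot: [3.142, -0.0, -1.659]
wrist_force: [0.8, 0.3, -0.4]
width: 0.0003
```

```bash
python3 -m handwheel '{"delta_pos":[[1,0,0],[1,0,0],[1,0,0],[0,0,0],[0,0,0],[0,0,0],[0,0,0],[0,0,0]],"rotation":[[0,0,0],[0,0,0],[0,0,0],[0,0,0],[0,0,0],[0,0,0],[0,0,0],[0,0,0]],"claw":[1,1,1,1,1,1,1,1]}'
python3 -m handwheel '{"delta_pos":[[1,0,0],[1,0,0],[1,0,0],[0,0,0],[0,0,0],[0,0,0],[0,0,0],[0,0,0]],"rotation":[[0,0,0],[0,0,0],[0,0,0],[0,0,0],[0,0,0],[0,0,0],[0,0,0],[0,0,0]],"claw":[1,1,1,1,1,1,1,1]}'
python3 -m handwheel '{"delta_pos":[[1,0,0],[1,0,0],[1,0,0],[0,0,0],[0,0,0],[0,0,0],[0,0,0],[0,0,0]],"rotation":[[0,0,0],[0,0,0],[0,0,0],[0,0,0],[0,0,0],[0,0,0],[0,0,0],[0,0,0]],"claw":[1,1,1,1,1,1,1,1]}'
```

```text
time: 75.85
tool_pos: [0.4813, -0.0856, 0.1145]
ee_rot: [-3.142, -0.0, -1.659]
wrist_force: [-0.9, 1.0, -0.1]
width: 0.0005
time: 76.85
tool_pos: [0.4811, -0.0863, 0.1145]
ee_rot: [3.141, 0.005, -1.658]
wrist_force: [0.3, 6.5, 0.9]
width: 0.0005
time: 77.85
tool_pos: [0.4811, -0.0868, 0.1145]
ee_rot: [3.141, 0.01, -1.657]
wrist_force: [1.0, 12.2, 2.5]
width: 0.0005
```

```bash
python3 -m handwheel '{"delta_pos":[[-8,0,0],[-8,0,0],[0,0,-20],[0,0,-30],[20,-25,0],[22,-23,0],[0,0,20],[0,0,15]],"rotation":[[0,0,0],[0,0,0],[0,0,0],[0,0,0],[0,0,0],[0,0,0],[0,0,0],[0,0,0]],"claw":[1,1,1,1,1,1,1,1]}'
python3 - <<'E'
from h import *
to((.530,-.112,.106))
s=robot.snapshot("side")
crop(s,"s29.png",225,185,285,235,10)
E
```

```text
time: 78.85
tool_pos: [0.5261, -0.1222, 0.1284]
ee_rot: [3.141, -0.001, -1.66]
wrist_force: [0.2, 0.1, 0.3]
width: 0.0004
t 78.85 tcp [ 0.5261 -0.1222  0.1284] rpy [ 3.141e+00 -1.000e-03 -1.660e+00] F [0.2 0.1 0.3] w 0.0004 q [-0.33  0.09  1.52 -0.    1.53  1.33]
tool delta mm to [ 0.53  -0.112  0.106] = [-10.5  -3.   22.4]
```

View pics/s29.png

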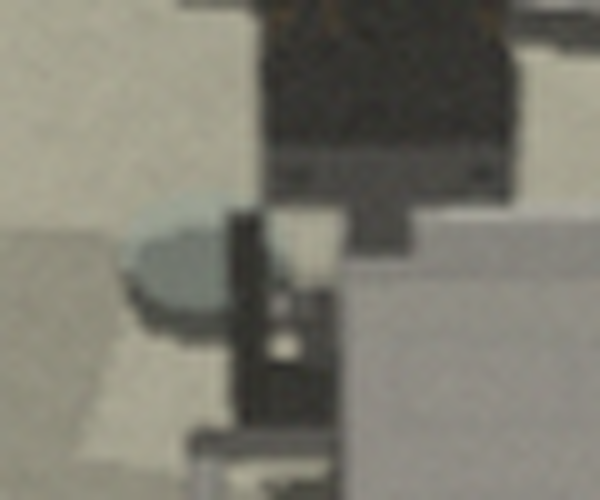

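```bash
python3 -m handwheel '{"delta_pos":[[-8,-3,10],[0,0,8],[0,0,3],[0,0,3],[0,0,2],[0,0,2],[0,0,0],[0,0,0]],"rotation":[[0,0,0],[0,0,0],[0,0,0],[0,0,0],[0,0,0],[0,0,0],[0,0,0],[0,0,0]],"claw":[1,1,1,1,1,1,1,1]}'
python3 -m handwheel '{"delta_pos":[[0,0,2],[0,0,2],[0,0,2],[0,0,0],[0,0,0],[0,0,0],[0,0,0],[0,0,0]],"rotation":[[0,0,0],[0,0,0],[0,0,0],[0,0,0],[0,0,0],[0,0,0],[0,0,0],[0,0,0]],"claw":[1,1,1,1,1,1,1,1]}'
```

```text
time: 79.9
tool_pos: [0.5303, -0.114, 0.1056]
ee_rot: [-3.139, -0.001, -1.659]
wrist_force: [-5.7, 2.6, 13.4]
width: 0.0003
time: 80.9
tool_pos: [0.5304, -0.1141, 0.1053]
ee_rot: [-3.136, -0.001, -1.659]
wrist_force: [-15.3, 4.2, 33.5]
width: 0.0004
```

```bash
python3 -m handwheel '{"delta_pos":[[0,0,-25],[0,0,-35],[-25,20,0],[-30,27,0],[0,0,20],[0,0,20],[0,0,15],[0,0,0]],"rotation":[[0,0,0],[0,0,0],[0,0,0],[0,0,0],[0,0,0],[0,0,0],[0,0,0],[0,0,0]],"claw":[1,1,1,1,1,1,1,1]}'
python3 - <<'E'
from h import *
to((.483,-.084,.104))
E
```

```text
time: 81.9
tool_pos: [0.4872, -0.055, 0.0993]
ee_rot: [3.139, 0.0, -1.659]
wrist_force: [0.3, -0.0, 0.4]
width: 0.0003
t 81.90 tcp [ 0.4872 -0.055   0.0993] rpy [ 3.139  0.    -1.659] F [ 0.3 -0.   0.4] w 0.0003 q [-0.23  0.    1.67 -0.    1.47  1.43]
tool delta mm to [ 0.483 -0.084  0.104] = [29.3  1.6 -4.8]
```

Contact is now lower on the knob (z about 0.10). I'll push in from here with a short run-up.

```bash
python3 -m handwheel '{"delta_pos":[[0,2,-4],[8,0,0],[8,0,0],[8,0,0],[10,0,0],[6,0,0],[0,0,0],[0,0,0]],"rotation":[[0,0,0],[0,0,0],[0,0,0],[0,0,0],[0,0,0],[0,0,0],[0,0,0],[0,0,0]],"claw":[1,1,1,1,1,1,1,1]}'
python3 -m handwheel '{"delta_pos":[[3,0,0],[2,0,0],[0,0,0],[0,0,0],[0,0,0],[0,0,0],[0,0,0],[0,0,0]],"rotation":[[0,0,0],[0,0,0],[0,0,0],[0,0,0],[0,0,0],[0,0,0],[0,0,0],[0,0,0]],"claw":[1,1,1,1,1,1,1,1]}'
```

```text
time: 82.9
tool_pos: [0.483, -0.0867, 0.1048]
ee_rot: [3.141, 0.017, -1.656]
wrist_force: [0.9, 20.1, 4.0]
width: 0.0003
time: 83.9
tool_pos: [0.4827, -0.0922, 0.1049]
ee_rot: [-3.141, 0.016, -1.656]
wrist_force: [1.0, 18.8, 4.9]
width: 0.0006
```

```bash
python3 -m handwheel '{"delta_pos":[[-8,0,0],[-8,0,0],[-8,0,0],[0,0,-25],[0,0,-35],[-30,15,-30],[-45,30,-20],[-45,30,0]],"rotation":[[0,0,0],[0,0,0],[0,0,0],[0,0,0],[0,0,0],[0,0,0],[0,0,0],[0,0,0]],"claw":[1,1,1,1,1,1,1,1]}'
python3 -m handwheel '{"delta_pos":[[-30,40,0],[-40,40,0],[-45,30,0],[-45,0,0],[0,0,0],[0,0,0],[0,0,0],[0,0,0]],"rotation":[[0,0,0],[0,0,0],[0,0,0],[0,0,0],[0,0,0],[0,0,0],[0,0,0],[0,0,0]],"claw":[1,1,1,1,1,1,1,1]}'
python3 - <<'E'
from h import *
st()
t=robot.snapshot("top");s=robot.snapshot("side")
cv2.imwrite("pics/side30.png",s["color"][:,:,::-1]);cv2.imwrite("pics/top30.png",t["color"][:,:,::-1])
A=cv2.imread("pics/top0.png");B=cv2.imread("pics/top30.png");C=cv2.imread("pics/side0.png");D=cv2.imread("pics/side30.png")
cv2.imwrite("pics/cmp3.png",np.hstack([cv2.resize(i,(360,320),interpolation=cv2.INTER_NEAREST) for i in(C[195:235,235:280],D[195:235,235:280])]))
for r in (204,206,207):
  for g in(A,B):
    row=cv2.cvtColor(g,cv2.COLOR_BGR2GRAY)[r,284:304].astype(float);w=np.clip(60-row,0,None);print(r,284+(w*np.arange(20)).sum()/w.sum())
for x in(249,250): print(cv2.cvtColor(C,cv2.COLOR_BGR2GRAY)[203:212,x],cv2.cvtColor(D,cv2.COLOR_BGR2GRAY)[203:212,x])
E
```

```text
time: 84.9
tool_pos: [0.4205, 0.051, 0.2167]
ee_rot: [-3.137, 0.0, -1.661]
wrist_force: [0.1, 0.6, -0.2]
width: 0.0004
time: 85.9
tool_pos: [0.3249, 0.2185, 0.2145]
ee_rot: [-3.141, -0.0, -1.661]
wrist_force: [0.1, -0.4, 0.1]
width: 0.0004
t 85.90 tcp [0.3249 0.2185 0.2145] rpy [-3.141 -0.    -1.661] F [ 0.1 -0.4  0.1] w 0.0004 q [ 0.45 -0.28  1.69 -0.    1.73  2.11]
204 293.6933333333333
204 293.6684210526316
206 293.16975308641975
206 293.3026706231454
207 292.9726443768997
207 293.04180064308684
[154 157 151 136  69  56  56  56  55] [131 128 126 115  56  46  46  46  46]
[154 153 152 134  69  55  61  53  55] [129 131 127 114  57  45  45  46  48]
```

View pics/cmp3.png

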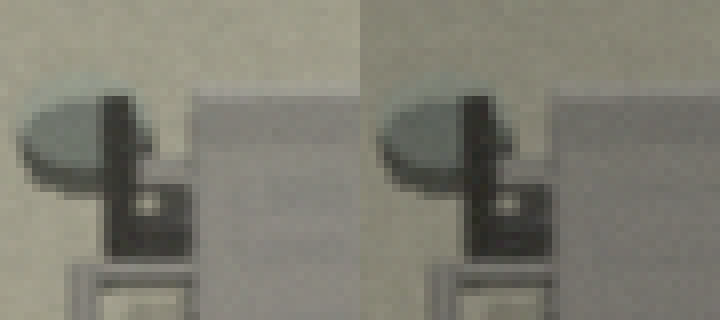

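View pics/top30.png

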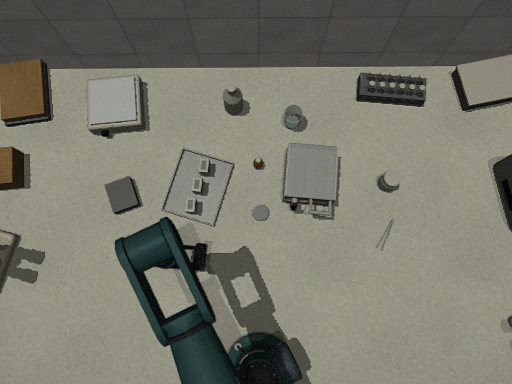

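Run:
```python
from h import *
robot.close_job();st()
```

```text
the job is handed in; nothing more can be done
the job is handed in; nothing more can be done
```

I unloaded the dryer and handed the job in at about 86 s of the 210 s allowed.

**What I did:** I slid the catch aside to its stop and swung the lid upright. Cartridges 0, 1 and 3 were present; cartridge 2 was absent. I tripped each one, drew it out and stood it in the tray. Then I shut the lid and slid the catch home.

**What the last checks showed:**
- **Cartridges:** all three stand well inside the tray, by the last top picture. I saw no sign that the tray had been knocked aside.
- **Lid:** it is shut. Pressing the front of the lid top at two points gave contact at z = 0.105 to 0.106 m, against the expected 0.106 m.
- **Bystanders and arm:** the bystanders look unmoved by eye in the last top picture. The arm was clear of everything.

**What failed or disagreed:**
- **Catch:** the first pushes stopped hard about 3 to 5 mm short of home. The pictures said about 3 to 4 mm and the contact positions up to about 5 mm. I pressed the lid down again and pushed lower on the knob, and it then went home. In both views the knob now sits within a small fraction of a pixel of where it started.
- **Cause:** I did not find out what had held it up.

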